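Set the angle gauge on the refractometer head and hold it on the mark

TASK

I am about to scribe an index line on the crown of the refractometer head that lies in the bench cradle. Take the yellow angle gauge from the granite plate, stand it upright and square across the head, with its base on the raised rib of the crown, then rock it sideways on the rib, without pressing hard, until the hanging black pointer settles on the red set mark. Finish while still holding it there, with its base kept in touch with the rib so that I can scribe, and do not disturb the other things on the bench.

Things in the scene. Friction and masses are not known exactly. Their poses are not given: they have to be found in the camera images.
- gauge_mid (a point): centre of the loose yellow angle gauge (pendulum angle finder), an upright slab 28 thick (x), 120 wide (y), 134 high (z), about 0.25 kg, standing on its flat base on the granite plate. The point is half-way up: 67 above the base. x points out of the dial face, which starts turned away from the robot; z out of the top. The top 30 are plain slab: grip there across the thickness
- pointer (a joint): angle of the black pointer, a damped pendulum that hangs plumb from the dial's centre and settles in about 1 s. 0 = along the gauge's own down direction; positive = its tip lies towards the gauge's -y. Leaning the gauge's top towards its own -y by an angle makes it read plus that angle
- set_mark (a joint): angle of the red set mark (a red hand, 7 wide at the rim) on the same dial, counted as for the pointer; preset between 0.17 and 0.40 rad, differently each time, and stiff: it stays put on the dial. The pointer is on the mark when both angles agree
- pointer_tip (a point): point near the pointer's tip, 40 from the dial's centre
- mark_tip (a point): point on the red mark, 40 from the dial's centre; it meets pointer_tip when the pointer is on the mark
- rib_top (a point): top of the half-round cast rib on the crown of the grey refractometer head, at the middle of the rib's length, 140 above the bench. x runs along the rib (horizontal, parallel to the drum's axis), z up. The rib's radius is 10 (its axis lies 10 below this point), its length 70
- head: the refractometer head, a drum 120 in diameter and 70 long, with its cradle, fixed; origin on the bench below the drum's axis, which runs along x, 76 up. The rib lies 15 to the -y side of the crown and stands 4 above the drum's top, so the crown is uneven. Eyepiece tube (-x), prism box (+x) and knobs stay 40 or more below the rib's top
- gauge: the whole angle gauge; origin at the middle of its base, axes as gauge_mid. Its dial (96 in diameter) has its centre 54 above the base; pointer and mark stand 6 out of the dial face and cannot be caught
- plate: granite reference plate, fixed, 100 x 160 x 30 high, origin at the middle of its underside
- screwdriver: bystander: blue-handled screwdriver, 170 long, lying flat; origin at its middle
- wrench: bystander: steel spanner, 140 long, lying flat; origin at its middle
- beaker: bystander: empty glass beaker, 66 diameter, 85 high; origin at the middle of its underside
- sample_jar: bystander: closed amber jar with blue cap, 60 diameter, 85 high; origin at the middle of its underside
- eyepiece: bystander: loose brass eyepiece standing on end, 32 diameter, 40 high; origin at the middle of its underside
- manometer: bystander: round white dial manometer lying on its back, 132 diameter, 52 high, hose nipple at its +y; origin at the middle of its underside
- screw_tray: bystander: steel tray of small brass screws, 75 x 100 x 18; origin at the middle of its underside
Things that resemble listed ones, but are neither listed nor needed, are in the scene too. There is more than one size of the gauge; the job needs the middle-sized.

How it is judged:
By the outcome, as a careful person would: the job done as asked, in the order asked, and still so for the second after the job is handed in, while the arm keeps its last pose, push and grip.
It also fails if it takes over 51 s, if anything falls off the work surface, if the arm or the gripper's body presses on something with over 40 N, if the wrist force passes 120 N, or if a joint passes its speed limit or range.

ROBOT

A 6-joint arm with a two-finger parallel gripper is mounted at the origin on the work surface. World frame = base frame: x ahead of the robot, y to its left, z up, the work surface at z = 0. Lengths are in mm, angles in rad, forces in N, time in s.
With the tool pointing down it reaches from about 350 to 775 mm from the base axis. Payload 7.3 kg.
Tool frame: the origin (TCP) lies at the very end of the fingers, on their centre line; the grasp point (between the pads) lies bot.grip_point_offset behind it (bot.grip_point_offset is the distance from the TCP to the grasp point, in mm); z points along the fingers, y is the line along which they close (so a half turn about z gives the same grasp; the last joint's range is limited). The gripper opens to 92 mm and grips with 3 to 60 N. Pads are 19 mm wide; open, the fingers measure 130 mm over their backs; the gripper's body (75 mm by 190 mm) begins 47 mm behind the grasp point.
Start: joints at [1.15, 0.342, 1.524, -0, 1.275, -0.146], TCP at [142.446, 505.326, 226.741] pointing down, gripper open.
Joint ranges: [-2.53, 2.53], [-0.77, 2.02], [0.04, 2.7], [-1, 4.14], [0.28, 2.66], [-3.11, 3.11]. Speed limits (rad/s): [2.57, 2.57, 3.14, 3.14, 3.14, 3.14].

INTERFACE

Orientations are given as [roll, pitch, yaw] about the fixed x, y, z axes, in that order (R = Rz(yaw) Ry(pitch) Rx(roll)).
In Python, from plant import bot gives the robot as it stands. The module is installed in compiled form; this text tells all that it offers.
- The arm moves only by the tool carry_out, never from a script. Its argument "plan" is a list of rows, each an object of numbers: "tx", "ty", "tz": the shift along the world's x, y, z in mm; "rx", "ry", "rz": the turn, a rotation vector about the world's x, y, z in rad. A call has 1 to 12 rows; each row shifts and turns the commanded pose from where the row before left it; what a row does not reach is not made up. A row lasts 1/10 s, in which the tool goes at most 50 mm and 8.59 degrees, less where a joint would pass 70% of its speed; a pose out of reach is approached as far as the arm can. A call with a gripper value outside its range is refused whole. "gripper" is the closure, from 0 (fully open) to 1 (shut), set as the call begins (left out, the last holds). The fingers move at their own pace and stop on an object; the grip force is fixed at half the most. Time passes only in rows, so rows that do not move let the fingers close. It gives the time, the measured TCP pose, the force, the opening and the grip force at its end, in the units of the state.
- bot.get_obs(): the state, without advancing time (a new reading comes with each control period).
- bot.capture(name): name is "side" or "top"; returns the picture (384x512x3 uint8, red, green, blue); there is no depth.
- bot.camera_model(name): a dict with "camera_matrix" (3x3 intrinsics, pixels), "dist" ([k1, k2, p1, p2, k3] as OpenCV has them; the pictures are not rectified), "R" (3x3) and "t" (3): a world point X has camera coordinates R X + t. Camera axes: x right, y down, z forward; pixel columns grow to the right and rows downward; lengths in mm; the calibration is good to about 2 mm. A picture is of the moment at which its call begins. camera_model takes no time and is no camera call.
- bot.close_job(): hands the job in; it is judged then, once.
The state is a dict: "time": time; "joint_positions": joint angles; "dq": joint speeds; "tau": joint torques, N m; "tool_pos": TCP position; "tcp_rot": TCP orientation; "contact_force": force on the tool from outside, world axes, zero at the start; "moment": the same for the moment, N m; "grip_width": finger opening in mm; "finger_force": force on a finger pad.
Only numpy, scipy, OpenCV 4.12 (cv2) and the standard library are available. Lean on these libraries where they do the work, as an engineer would, in place of code of your own. Each camera call takes 0.05 s, during which the arm holds its last target. There are 200 camera calls.

## Working session

There is one attempt and no reset: what is moved stays moved. The work goes in short steps, Python scripts to look and compute and a tool call to move; the robot and the scene stay as the last step left them, time stands still between calls to the robot, and variables do not carry over. Pictures are saved under pics/ and viewed, at most 10 in all, crops included, and the job is handed in when it is done.

Besides the shell and the picture viewer there is one more tool, called after "Request:" by a JSON object that holds its "method" and its "body", one argument or row to a line. carry_out: Moves the arm, as the interface text tells. Its arguments: {"type":"object","properties":{"plan":{"type":"array"},"gripper":{"type":"number"}},"required":["plan"]}

```bash
mkdir -p pics
cat > h.py <<'E'
import numpy as np, cv2
from plant import bot
def cam(n):
    m=bot.camera_model(n); return [np.array(m[k],float) for k in("camera_matrix","dist","R","t")]
def ray(n,uv):
    K,d,R,t=cam(n); p=cv2.undistortPoints(np.array(uv,float).reshape(-1,1,2),K,d).reshape(-1,2)
    D=np.c_[p,np.ones(len(p))]@R; return -R.T@t.ravel(),D
def onz(n,uv,z):
    C,D=ray(n,uv); return C+D*((z-C[2])/D[:,2])[:,None]
def proj(n,X):
    K,d,R,t=cam(n); return cv2.projectPoints(np.array(X,float).reshape(-1,1,3),cv2.Rodrigues(R)[0],t,K,d)[0].reshape(-1,2)
def tri(uv1,uv2,a="side",b="top"):
    C1,D1=ray(a,uv1);C2,D2=ray(b,uv2);out=[]
    for d1,d2 in zip(D1,D2):
        s=np.linalg.lstsq(np.c_[d1,-d2],C2-C1,rcond=None)[0]
        out.append(np.r_[(C1+s[0]*d1+C2+s[1]*d2)/2,np.linalg.norm(C1+s[0]*d1-C2-s[1]*d2)])
    return np.array(out)
def snap(n,f,box=None,k=1):
    im=bot.capture(n)[:,:,::-1].copy()
    cv2.imwrite(f"pics/{f}_raw.png",im)
    o=im if box is None else im[box[1]:box[3],box[0]:box[2]]
    o=cv2.resize(o,None,fx=k,fy=k,interpolation=cv2.INTER_CUBIC); cv2.imwrite(f"pics/{f}.png",o); return im
E
python3 - <<'E'
from h import *
for n in("side","top"):
    snap(n,n+"0",k=1.5); K,d,R,t=cam(n); print(n,(-R.T@t).round(),R.round(2).tolist(),K.round().tolist())
o=bot.get_obs();print(o,bot.grip_point_offset)
E
```

```text
side [ 229. -817.  689.] [[0.95, -0.33, 0.01], [-0.17, -0.52, -0.83], [0.28, 0.79, -0.55]] [[398.0, 0.0, 255.0], [0.0, 398.0, 198.0], [0.0, 0.0, 1.0]]
top [ 337.  -23. 1228.] [[-0.0, -1.0, -0.01], [-0.99, 0.0, -0.16], [0.16, 0.01, -0.99]] [[365.0, 0.0, 263.0], [0.0, 365.0, 194.0], [0.0, 0.0, 1.0]]
{'time': 0.1, 'joint_positions': array([ 1.15000996e+00,  3.42656994e-01,  1.52490140e+00, -1.07851670e-05,
        1.27536511e+00, -1.46028350e-01]), 'dq': array([-0.00230209, -0.00340324, -0.00212416, -0.0002172 , -0.00061019,
       -0.00074552]), 'tau': array([ 2.58954053e-03, -4.31999767e+01, -2.44692332e+01,  7.20801903e-02,
        5.26435976e-02, -6.77356411e-05]), 'tool_pos': array([142.29413247, 504.99187991, 226.11940749]), 'tcp_rot': array([-3.14027446e+00, -1.83449085e-04,  2.86683766e+00]), 'contact_force': array([-0.06176677, -0.2558275 ,  0.1477728 ]), 'moment': array([ 0.02815228, -0.04730115,  0.00157619]), 'finger_force': 0.0, 'grip_width': 91.85739210313328} 18.8
```

View pics/side0.png

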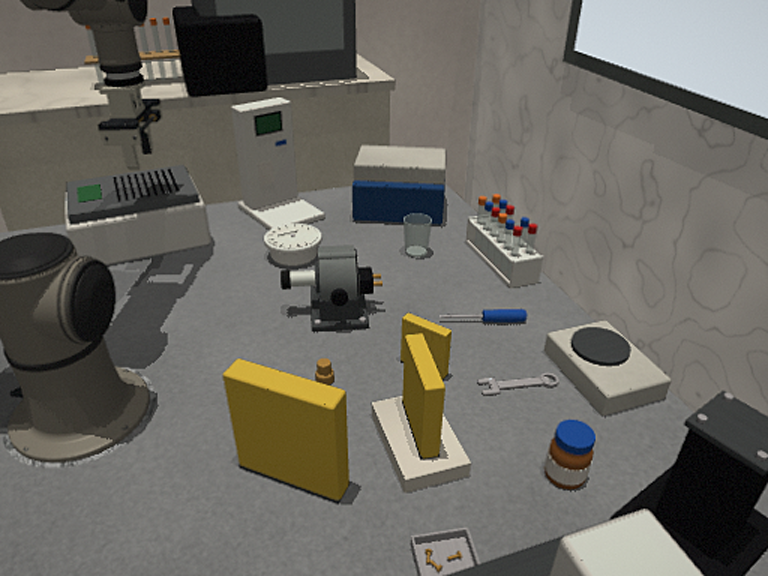

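View pics/top0.png

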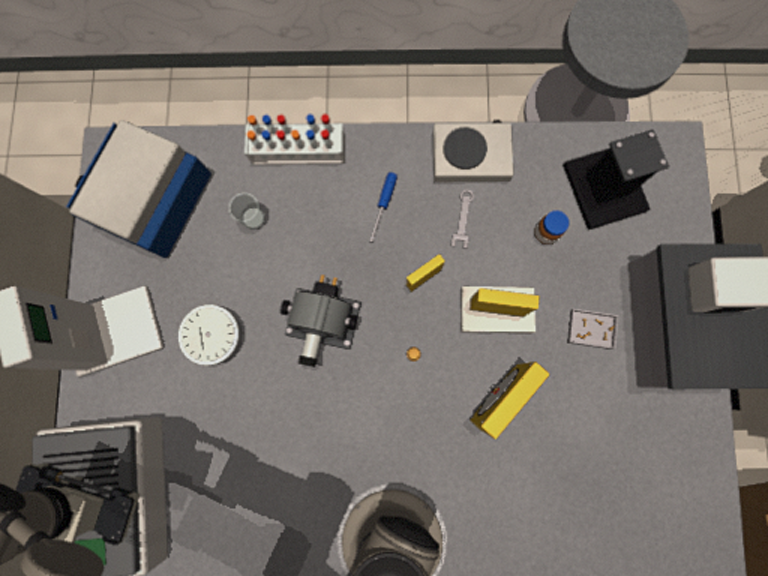

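Three yellow slabs appear in the top view (512-wide pixels): small at (283,181) on the bench, middle at (337,201) standing on the white granite plate, and large at (340,266) on the bench. The one on the plate is the right gauge by both size and place. The head is at about (215,210). I'll confirm with an enlarged crop.

Run:
```python
from h import *
im=cv2.imread("pics/top0_raw.png")
a=cv2.resize(im[170:240,290:380],None,fx=6,fy=6,interpolation=cv2.INTER_CUBIC)
b=cv2.resize(im[175:250,175:255],None,fx=5.6,fy=5.6,interpolation=cv2.INTER_CUBIC)[:420]
cv2.imwrite("pics/c1.png",cv2.resize(np.hstack([a,b]),(800,340)))
h=cv2.cvtColor(im,cv2.COLOR_BGR2HSV)
s=h[190:212,308:362]
for vmin in (60,150,190,210):
    m=((h[...,0]>18)&(h[...,0]<32)&(h[...,1]>150)&(h[...,2]>vmin)).astype(np.uint8)
    m[:185]=0;m[225:]=0;m[:,:300]=0;m[:,370:]=0
    c=max(cv2.findContours(m,0,1)[0],key=cv2.contourArea)
    box=cv2.boxPoints(cv2.minAreaRect(c));w=onz("top",box,164)
    print(vmin,m.sum(),box.round(1).tolist(),w.round(0).tolist(),w.mean(0).round(1))
m=((h[...,1]<40)&(h[...,2]>150)).astype(np.uint8);m[:185]=0;m[225:]=0;m[:,:300]=0;m[:,365:]=0
c=cv2.convexHull(max(cv2.findContours(m,0,1)[0],key=cv2.contourArea));box=cv2.boxPoints(cv2.minAreaRect(c));print(onz("top",box,30).round())
```

```text
60 586 [[313.3999938964844, 205.60000610351562], [315.20001220703125, 191.39999389648438], [359.0, 197.10000610351562], [357.20001220703125, 211.3000030517578]] [[475.0, -158.0, 164.0], [518.0, -165.0, 164.0], [500.0, -293.0, 164.0], [458.0, -286.0, 164.0]] [ 487.8 -225.7  164. ]
150 342 [[318.1000061035156, 200.39999389648438], [319.1000061035156, 192.0], [359.0, 197.10000610351562], [357.8999938964844, 205.5]] [[491.0, -173.0, 164.0], [516.0, -176.0, 164.0], [500.0, -293.0, 164.0], [475.0, -289.0, 164.0]] [ 495.5 -232.8  164. ]
190 334 [[318.29998779296875, 200.1999969482422], [319.3999938964844, 192.0], [359.0, 197.10000610351562], [357.8999938964844, 205.39999389648438]] [[491.0, -173.0, 164.0], [516.0, -177.0, 164.0], [500.0, -293.0, 164.0], [475.0, -289.0, 164.0]] [ 495.7 -233.3  164. ]
210 314 [[319.1000061035156, 200.10000610351562], [320.1000061035156, 192.10000610351562], [358.8999938964844, 197.10000610351562], [357.79998779296875, 205.1999969482422]] [[492.0, -176.0, 164.0], [516.0, -179.0, 164.0], [500.0, -293.0, 164.0], [476.0, -289.0, 164.0]] [ 495.9 -234.2  164. ]
[[ 542. -159.   30.]
 [ 541. -322.   30.]
 [ 441. -317.   30.]
 [ 442. -157.   30.]]
```

View pics/c1.png

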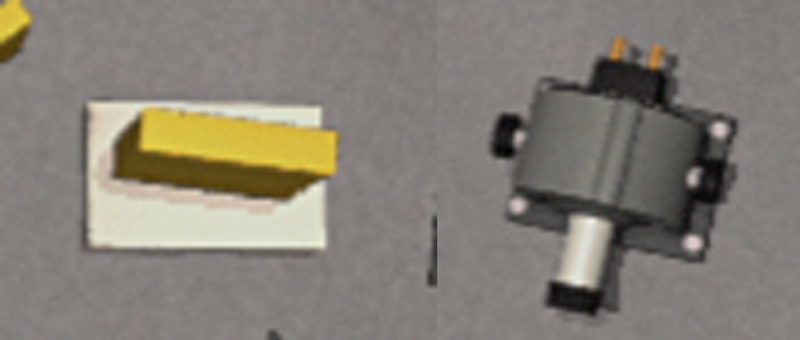

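The crop shows the slab on the white plate with its plain yellow back toward the robot, so it is the middle gauge. The head's rib runs down the drum as a dark seam at crop x≈635→600. Next I'll measure the rib and head yaw.

Run:
```python
from h import *
im=cv2.imread("pics/top0_raw.png")
f=lambda p:[(p[0]/.8097-540)/5.6+175,p[1]/.8095/5.6+175]
P=[f(p) for p in[(548,85),(720,128),(517,205),(692,243)]]
S=onz("top",P,10);print(S.round(),S.mean(0).round(1))
ax=(S[0]+S[1]-S[2]-S[3]);ay=(S[0]-S[1]+S[2]-S[3]);print("yaw",np.arctan2(ax[1],ax[0]),np.arctan2(-ay[0],ay[1]))
g=cv2.cvtColor(im,cv2.COLOR_BGR2GRAY)
for r in range(198,222,2): print(r,g[r,190:242].tolist())
```

```text
[[538. 207.  10.]
 [505.  78.  10.]
 [448. 227.  10.]
 [420.  97.  10.]] [477.6 152.2  10. ]
yaw -0.22830710122989892 -0.23303972548012863
198 [130, 133, 135, 135, 137, 104, 78, 83, 92, 97, 102, 102, 108, 110, 113, 112, 115, 113, 116, 119, 124, 126, 124, 113, 99, 108, 119, 116, 109, 91, 67, 54, 42, 76, 51, 33, 64, 75, 74, 101, 106, 121, 133, 131, 130, 127, 127, 131, 130, 127, 125, 127]
200 [47, 58, 64, 108, 131, 102, 81, 87, 91, 98, 103, 105, 109, 111, 113, 114, 112, 116, 117, 120, 122, 123, 126, 104, 102, 114, 119, 114, 101, 79, 98, 112, 108, 105, 102, 97, 80, 48, 36, 52, 67, 74, 77, 74, 76, 80, 72, 64, 95, 107, 121, 126]
202 [17, 15, 13, 49, 76, 80, 85, 88, 98, 101, 106, 108, 110, 111, 112, 111, 114, 116, 117, 117, 123, 122, 112, 99, 106, 120, 121, 109, 92, 86, 103, 105, 104, 102, 99, 97, 95, 93, 89, 83, 79, 65, 53, 47, 66, 101, 169, 184, 139, 76, 44, 108]
204 [25, 42, 136, 154, 112, 84, 90, 95, 99, 102, 106, 108, 111, 114, 114, 115, 115, 116, 120, 122, 125, 123, 104, 102, 116, 121, 119, 102, 84, 102, 106, 105, 102, 101, 98, 95, 90, 87, 87, 80, 75, 67, 57, 35, 38, 108, 175, 194, 15
[... 1201 characters left out ...]
78, 124]
216 [129, 100, 61, 54, 64, 76, 89, 104, 109, 113, 115, 116, 113, 117, 116, 121, 123, 125, 124, 106, 108, 122, 128, 123, 97, 78, 97, 107, 104, 100, 98, 94, 94, 89, 87, 83, 81, 74, 64, 52, 63, 66, 40, 20, 27, 39, 20, 37, 66, 81, 120, 129]
218 [115, 97, 116, 106, 65, 38, 38, 31, 27, 42, 43, 48, 56, 57, 66, 73, 95, 113, 120, 112, 118, 134, 127, 104, 85, 86, 101, 104, 99, 100, 96, 93, 89, 86, 80, 77, 76, 68, 60, 47, 31, 14, 9, 11, 12, 14, 16, 47, 76, 119, 131, 130]
220 [118, 163, 191, 188, 137, 74, 63, 65, 61, 52, 48, 49, 56, 60, 60, 61, 61, 58, 60, 60, 58, 61, 63, 65, 67, 94, 103, 105, 102, 101, 98, 89, 91, 85, 80, 78, 70, 66, 55, 42, 26, 33, 62, 69, 66, 61, 83, 119, 129, 130, 131, 123]
```

Run:
```python
from h import *
L=[(214.1,198),(213.6,200),(212.9,202),(212.4,204),(212,206),(211.6,208),(211,210),(210.6,212),(210.1,214),(209.3,216)]
R=[(219,200),(218.7,202),(218,204),(217.4,206),(217,208),(216.5,210),(216,212),(215.7,214),(215,216)]
l=onz("top",L,135.6);r=onz("top",R,130.6)
fl=np.polyfit(l[:,0],l[:,1],1);fr=np.polyfit(r[:,0],r[:,1],1)
yaws=np.arctan([fl[0],fr[0]]);print(yaws,l[[0,-1]].round(),r[[0,-1]].round())
yaw=-.23
ex=np.array([np.cos(yaw),np.sin(yaw)]);ey=np.array([-ex[1],ex[0]])
print("lateral l,r",(l[:,:2]@ey).mean(),(r[:,:2]@ey).mean(),"along",np.array([477.6,152.2])@ex,"foot lat",np.array([477.6,152.2])@ey)
lat=((l[:,:2]@ey).mean()+6.7+(r[:,:2]@ey).mean()+25)/2; print("head lat",lat)
# drum ends along: side silhouettes rows at left seam col
e=onz("top",[(210.5,219),(216,197)],136);print((e[:,:2]@ex))
for al in[np.array([477.6,152.2])@ex]: print("head origin",al*ex+lat*ey,"rib_top",al*ex+(lat-15)*ey)
```

```text
[-0.22938294 -0.22712689] [[504. 138. 136.]
 [449. 151. 136.]] [[498. 124. 131.]
 [450. 135. 131.]]
lateral l,r 249.25375104126562 233.76470721139438 along 430.3248911725114 foot lat 257.074090560224
head lat 257.35922912633
[394.79493289 463.33099002]
head origin [477.66500518 152.47762984] rib_top [474.24534233 137.87263391]
```

Request:
{"method": "carry_out", "body": {
  "plan": [
    {"tx":30,"ty":-40,"tz":10,"rz":0.1},
    {"tx":30,"ty":-40,"tz":15},
    {"tx":30,"ty":-40,"tz":15},
    {"tx":30,"ty":-40,"tz":15},
    {"tx":30,"ty":-40,"tz":15},
    {"tx":30,"ty":-40,"tz":15},
    {"tx":30,"ty":-40},
    {"tx":30,"ty":-40},
    {"tx":30,"ty":-40},
    {"tx":30,"ty":-40},
    {"tx":25,"ty":-40},
    {"tx":15,"ty":-40}
  ],
  "gripper": 0
}}

```text
invalid input at $.plan[0]: expected keys tx, ty, tz, rx, ry, rz
```

Request:
{"method": "carry_out", "body": {
  "gripper": 0,
  "plan": [
    {"tx":20,"ty":-30,"tz":20,"rx":0,"ry":0,"rz":-0.12},
    {"tx":20,"ty":-40,"tz":20,"rx":0,"ry":0,"rz":-0.12},
    {"tx":20,"ty":-40,"tz":0,"rx":0,"ry":0,"rz":-0.12},
    {"tx":20,"ty":-40,"tz":0,"rx":0,"ry":0,"rz":-0.12},
    {"tx":20,"ty":-40,"tz":0,"rx":0,"ry":0,"rz":-0.12},
    {"tx":20,"ty":-40,"tz":0,"rx":0,"ry":0,"rz":-0.12},
    {"tx":20,"ty":-40,"tz":0,"rx":0,"ry":0,"rz":-0.12},
    {"tx":20,"ty":-40,"tz":0,"rx":0,"ry":0,"rz":-0.12},
    {"tx":20,"ty":-40,"tz":0,"rx":0,"ry":0,"rz":-0.12},
    {"tx":20,"ty":-40,"tz":0,"rx":0,"ry":0,"rz":-0.12},
    {"tx":20,"ty":-40,"tz":0,"rx":0,"ry":0,"rz":-0.12},
    {"tx":20,"ty":-40,"tz":0,"rx":0,"ry":0,"rz":-0.11}
  ]
}}

```text
time: 1.3
tool_pos: [382.7, 33.5, 266.7]
tcp_rot: [3.141, -0.0, 1.432]
contact_force: [0.4, 0.5, 0.3]
grip_width: 91.8
finger_force: 0.0
```

Request:
{"method": "carry_out", "body": {
  "plan": [
    {"tx":18,"ty":-40,"tz":0,"rx":0,"ry":0,"rz":0},
    {"tx":18,"ty":-40,"tz":0,"rx":0,"ry":0,"rz":0},
    {"tx":18,"ty":-40,"tz":0,"rx":0,"ry":0,"rz":0},
    {"tx":18,"ty":-40,"tz":0,"rx":0,"ry":0,"rz":0},
    {"tx":18,"ty":-40,"tz":0,"rx":0,"ry":0,"rz":0},
    {"tx":18,"ty":-40,"tz":0,"rx":0,"ry":0,"rz":0},
    {"tx":6,"ty":-28,"tz":0,"rx":0,"ry":0,"rz":0},
    {"tx":0,"ty":0,"tz":0,"rx":0,"ry":0,"rz":0},
    {"tx":0,"ty":0,"tz":0,"rx":0,"ry":0,"rz":0}
  ]
}}

```text
time: 2.2
tool_pos: [496.0, -232.7, 266.0]
tcp_rot: [-3.14, -0.001, 1.436]
contact_force: [0.9, 0.1, 0.2]
grip_width: 91.8
finger_force: 0.0
```

Run:
```python
from h import *
o=bot.get_obs();print(o['time'],o['tool_pos'],o['tcp_rot'],o['joint_positions'].round(2))
im=snap("side","side1",(180,60,440,340),2.1)
```

```text
2.2 [ 496.02316861 -232.68575283  265.95193077] [-3.14006918e+00 -1.08236741e-03  1.43563328e+00] [-0.58  0.36  1.39  0.    1.39 -0.44]
```

View pics/side1.png

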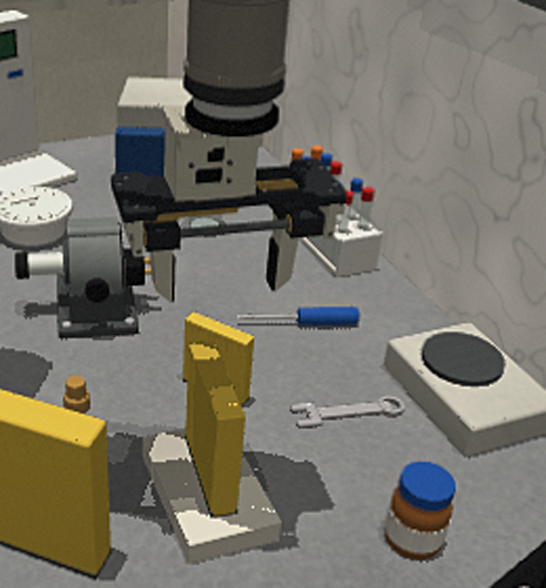

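The gripper is centred above the gauge, with its fingers straddling the thickness and clear of the large gauge. I'll descend, grip and lift.

Request:
{"method": "carry_out", "body": {
  "plan": [
    {"tx":0,"ty":0,"tz":-40,"rx":0,"ry":0,"rz":0},
    {"tx":0,"ty":0,"tz":-40,"rx":0,"ry":0,"rz":0},
    {"tx":0,"ty":0,"tz":-30,"rx":0,"ry":0,"rz":0},
    {"tx":0,"ty":0,"tz":-20,"rx":0,"ry":0,"rz":0},
    {"tx":0,"ty":0,"tz":0,"rx":0,"ry":0,"rz":0},
    {"tx":0,"ty":0,"tz":0,"rx":0,"ry":0,"rz":0}
  ]
}}

```text
time: 2.85
tool_pos: [496.7, -231.9, 137.6]
tcp_rot: [3.141, 0.0, 1.438]
contact_force: [-0.1, -0.0, 0.7]
grip_width: 91.6
finger_force: 0.0
```

Request:
{"method": "carry_out", "body": {
  "gripper": 1,
  "plan": [
    {"tx":0,"ty":0,"tz":0,"rx":0,"ry":0,"rz":0},
    {"tx":0,"ty":0,"tz":0,"rx":0,"ry":0,"rz":0},
    {"tx":0,"ty":0,"tz":0,"rx":0,"ry":0,"rz":0},
    {"tx":0,"ty":0,"tz":0,"rx":0,"ry":0,"rz":0},
    {"tx":0,"ty":0,"tz":0,"rx":0,"ry":0,"rz":0},
    {"tx":0,"ty":0,"tz":0,"rx":0,"ry":0,"rz":0},
    {"tx":0,"ty":0,"tz":0,"rx":0,"ry":0,"rz":0},
    {"tx":0,"ty":0,"tz":0,"rx":0,"ry":0,"rz":0},
    {"tx":0,"ty":0,"tz":0,"rx":0,"ry":0,"rz":0}
  ]
}}

```text
time: 3.75
tool_pos: [496.4, -232.7, 136.7]
tcp_rot: [-3.142, -0.0, 1.437]
contact_force: [0.5, 0.2, -0.9]
grip_width: 27.9
finger_force: 30.0
```

Request:
{"method": "carry_out", "body": {
  "plan": [
    {"tx":0,"ty":0,"tz":20,"rx":0,"ry":0,"rz":0},
    {"tx":0,"ty":0,"tz":40,"rx":0,"ry":0,"rz":0},
    {"tx":0,"ty":0,"tz":45,"rx":0,"ry":0,"rz":0},
    {"tx":0,"ty":0,"tz":45,"rx":0,"ry":0,"rz":0},
    {"tx":0,"ty":0,"tz":40,"rx":0,"ry":0,"rz":0},
    {"tx":0,"ty":0,"tz":40,"rx":0,"ry":0,"rz":0},
    {"tx":0,"ty":0,"tz":40,"rx":0,"ry":0,"rz":-0.12},
    {"tx":0,"ty":0,"tz":26,"rx":0,"ry":0,"rz":-0.12}
  ]
}}

```text
time: 4.55
tool_pos: [496.4, -232.6, 435.4]
tcp_rot: [3.139, 0.001, 1.192]
contact_force: [0.0, -0.6, -2.4]
grip_width: 27.9
finger_force: 30.0
```

Request:
{"method": "carry_out", "body": {
  "plan": [
    {"tx":-10,"ty":-13,"tz":0,"rx":0,"ry":0,"rz":-0.12},
    {"tx":-10,"ty":-13,"tz":0,"rx":0,"ry":0,"rz":-0.12},
    {"tx":-10,"ty":-13,"tz":0,"rx":0,"ry":0,"rz":-0.12},
    {"tx":-10,"ty":-13,"tz":0,"rx":0,"ry":0,"rz":-0.12},
    {"tx":-10,"ty":-13,"tz":0,"rx":0,"ry":0,"rz":-0.12},
    {"tx":-10,"ty":-13,"tz":0,"rx":0,"ry":0,"rz":-0.12},
    {"tx":-10,"ty":-13,"tz":0,"rx":0,"ry":0,"rz":-0.12},
    {"tx":-10,"ty":-13,"tz":0,"rx":0,"ry":0,"rz":-0.12},
    {"tx":-10,"ty":-13,"tz":0,"rx":0,"ry":0,"rz":-0.12},
    {"tx":-10,"ty":-13,"tz":0,"rx":0,"ry":0,"rz":-0.12},
    {"tx":-10,"ty":-13,"tz":0,"rx":0,"ry":0,"rz":-0.12},
    {"tx":-6,"ty":0,"tz":0,"rx":0,"ry":0,"rz":-0.14}
  ]
}}

```text
time: 5.75
tool_pos: [379.5, -377.0, 431.5]
tcp_rot: [-3.141, 0.002, -0.27]
contact_force: [1.0, 0.0, -3.3]
grip_width: 28.2
finger_force: 30.0
```

Request:
{"method": "carry_out", "body": {
  "plan": [
    {"tx":0,"ty":0,"tz":0,"rx":0,"ry":0,"rz":0},
    {"tx":0,"ty":0,"tz":0,"rx":0,"ry":0,"rz":0},
    {"tx":0,"ty":0,"tz":0,"rx":0,"ry":0,"rz":0},
    {"tx":0,"ty":0,"tz":0,"rx":0,"ry":0,"rz":0},
    {"tx":0,"ty":0,"tz":0,"rx":0,"ry":0,"rz":0},
    {"tx":0,"ty":0,"tz":0,"rx":0,"ry":0,"rz":0},
    {"tx":0,"ty":0,"tz":0,"rx":0,"ry":0,"rz":0},
    {"tx":0,"ty":0,"tz":0,"rx":0,"ry":0,"rz":0},
    {"tx":0,"ty":0,"tz":0,"rx":0,"ry":0,"rz":0},
    {"tx":0,"ty":0,"tz":0,"rx":0,"ry":0,"rz":0},
    {"tx":0,"ty":0,"tz":0,"rx":0,"ry":0,"rz":0},
    {"tx":0,"ty":0,"tz":0,"rx":0,"ry":0,"rz":0}
  ]
}}

```text
time: 6.95
tool_pos: [380.4, -375.7, 432.7]
tcp_rot: [3.142, 0.0, -0.263]
contact_force: [-0.6, -0.7, -2.3]
grip_width: 27.6
finger_force: 30.0
```

Run:
```python
from h import *
o=bot.get_obs();print(o['time'],o['tool_pos'],o['tcp_rot'],o['joint_positions'].round(2),o['contact_force'],o['grip_width'])
P=proj("side",o['tool_pos']+np.array([0,0,-53]))[0];print(P)
x,y=P.astype(int);x0=max(0,x-75);y0=max(0,y-75)
im=snap("side","side2",(x0,y0,x0+150,y0+150),4);print(x0,y0)
```

```text
6.95 [ 380.43780342 -375.67258647  432.73442079] [ 3.14151872e+00  4.38618641e-05 -2.63201623e-01] [-0.92  0.3   1.03 -0.    1.81  0.91] [-0.59384333 -0.70731059 -2.33247057] 27.633467698787236
[251.7953727  197.89175843]
176 122
```

View pics/side2.png

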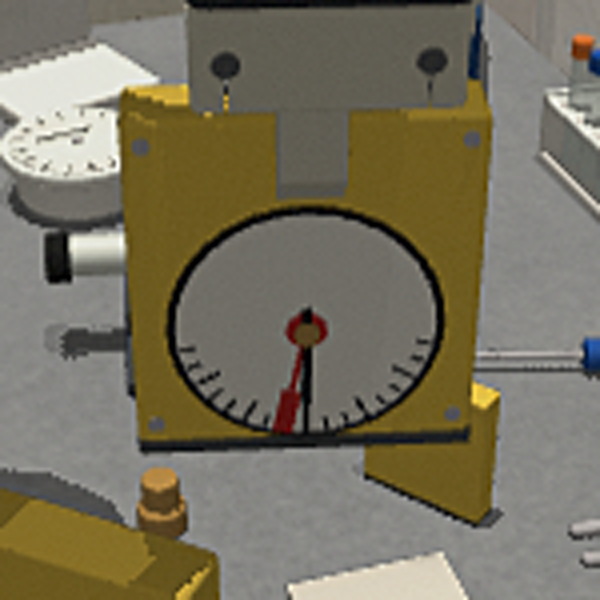

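The close view shows the dial facing the camera. The black pointer hangs straight down to crop (306,430). The red mark is to its left at (287,412), towards the gauge's -y as expected. Next, measure the angles in the dial plane.

```bash
cat > ang.py <<'E'
from h import *
from scipy.spatial.transform import Rotation as Ro
def meas(im,verbose=1):
    o=bot.get_obs();T=Ro.from_euler('xyz',o['tcp_rot']).as_matrix()
    ex=T[:,1];ez=-T[:,2];ey=np.cross(ez,ex)  # gauge axes from tool
    p0=o['tool_pos']+20*ex; C=None
    h=cv2.cvtColor(im,cv2.COLOR_BGR2HSV).astype(int)
    ys,xs=np.mgrid[0:384,0:512]; C,D=ray("side",np.c_[xs.ravel(),ys.ravel()])
    s=((p0-C)@ex)/(D@ex); Q=C+D*s[:,None]-o['tool_pos']
    Y=(Q@ey).reshape(384,512);Z=(Q@ez).reshape(384,512)+53
    near=(s.reshape(384,512)>0)
    red=near&((h[...,0]<8)|(h[...,0]>172))&(h[...,1]>140)&(h[...,2]>50)&(np.hypot(Y,Z)<60)
    hub=red&(Z>-14); tip=red&(Z<-14)
    g=im.max(2)
    c=np.array([Y[hub].mean(),Z[hub].mean()])
    rr=np.hypot(Y-c[0],Z-c[1]);
    blk=near&(g<70)&(rr>10)&(rr<42)&(Z<c[1])
    res={}
    for n,m in(("mark",tip),("ptr",blk)):
        w=(np.c_[Y[m],Z[m]]-c);
        if len(w)<4: continue
        a=np.arctan2(-w[:,0],-w[:,1]); k=np.median(a);w=w[abs(a-k)<.2]
        d=w.mean(0);e=np.linalg.svd(w-d)[2][0];e=e*np.sign(-e[1])
        res[n]=(np.arctan2(-d[0],-d[1]).round(3),np.arctan2(-e[0],-e[1]).round(3),len(w))
    print("hub",c.round(1),res,"tool rot",o['tcp_rot'].round(4))
E
python3 - <<'E'
from ang import *
meas(cv2.imread("pics/side2_raw.png"))
E
```

```text
hub [-1.3  1.8] {'mark': (np.float64(0.188), np.float64(0.206), 57), 'ptr': (np.float64(-0.04), np.float64(-0.091), 44)} tool rot [ 3.1415  0.     -0.2632]
```

Request:
{"method": "carry_out", "body": {
  "plan": [
    {"tx":0,"ty":0,"tz":0,"rx":-0.0312,"ry":-0.1159,"rz":0},
    {"tx":0,"ty":0,"tz":0,"rx":-0.0312,"ry":-0.1159,"rz":0},
    {"tx":0,"ty":0,"tz":0,"rx":0,"ry":0,"rz":0},
    {"tx":0,"ty":0,"tz":0,"rx":0,"ry":0,"rz":0},
    {"tx":0,"ty":0,"tz":0,"rx":0,"ry":0,"rz":0},
    {"tx":0,"ty":0,"tz":0,"rx":0,"ry":0,"rz":0},
    {"tx":0,"ty":0,"tz":0,"rx":0,"ry":0,"rz":0},
    {"tx":0,"ty":0,"tz":0,"rx":0,"ry":0,"rz":0},
    {"tx":0,"ty":0,"tz":0,"rx":0,"ry":0,"rz":0},
    {"tx":0,"ty":0,"tz":0,"rx":0,"ry":0,"rz":0},
    {"tx":0,"ty":0,"tz":0,"rx":0,"ry":0,"rz":0},
    {"tx":0,"ty":0,"tz":0,"rx":0,"ry":0,"rz":0}
  ]
}}

```text
time: 8.2
tool_pos: [380.4, -375.7, 432.8]
tcp_rot: [3.141, -0.24, -0.263]
contact_force: [0.4, -0.4, -2.6]
grip_width: 28.1
finger_force: 30.0
```

Request:
{"method": "carry_out", "body": {
  "plan": [
    {"tx":0,"ty":0,"tz":0,"rx":0,"ry":0,"rz":0},
    {"tx":0,"ty":0,"tz":0,"rx":0,"ry":0,"rz":0},
    {"tx":0,"ty":0,"tz":0,"rx":0,"ry":0,"rz":0},
    {"tx":0,"ty":0,"tz":0,"rx":0,"ry":0,"rz":0},
    {"tx":0,"ty":0,"tz":0,"rx":0,"ry":0,"rz":0},
    {"tx":0,"ty":0,"tz":0,"rx":0,"ry":0,"rz":0}
  ]
}}

```text
time: 8.8
tool_pos: [380.4, -375.7, 432.7]
tcp_rot: [3.142, -0.24, -0.263]
contact_force: [-0.4, -0.4, -3.1]
grip_width: 27.7
finger_force: 30.0
```

Run:
```python
from ang import *
im=snap("side","side3",(215,165,295,245),7.5);meas(im)
```

```text
hub [-0.1  4.1] {'mark': (np.float64(0.168), np.float64(0.264), 32), 'ptr': (np.float64(0.239), np.float64(0.248), 48)} tool rot [ 3.1415 -0.2401 -0.2632]
```

View pics/side3.png

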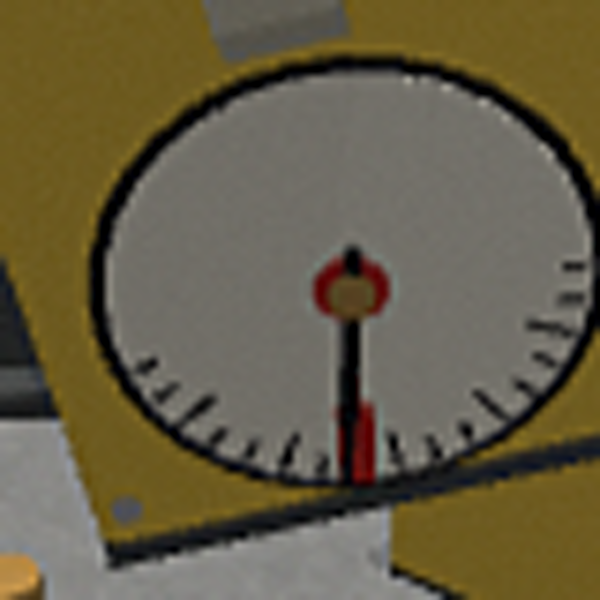

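The pointer has overshot slightly: its centre is at crop x≈347 and the red mark spans 338–375 at row 450, so its centre is about 357. The mark is near 0.19, so I'll back off by 0.045 and compare again.

Request:
{"method": "carry_out", "body": {
  "plan": [
    {"tx":0,"ty":0,"tz":0,"rx":0.0117,"ry":0.0434,"rz":0},
    {"tx":0,"ty":0,"tz":0,"rx":0,"ry":0,"rz":0},
    {"tx":0,"ty":0,"tz":0,"rx":0,"ry":0,"rz":0},
    {"tx":0,"ty":0,"tz":0,"rx":0,"ry":0,"rz":0},
    {"tx":0,"ty":0,"tz":0,"rx":0,"ry":0,"rz":0},
    {"tx":0,"ty":0,"tz":0,"rx":0,"ry":0,"rz":0},
    {"tx":0,"ty":0,"tz":0,"rx":0,"ry":0,"rz":0},
    {"tx":0,"ty":0,"tz":0,"rx":0,"ry":0,"rz":0},
    {"tx":0,"ty":0,"tz":0,"rx":0,"ry":0,"rz":0},
    {"tx":0,"ty":0,"tz":0,"rx":0,"ry":0,"rz":0},
    {"tx":0,"ty":0,"tz":0,"rx":0,"ry":0,"rz":0},
    {"tx":0,"ty":0,"tz":0,"rx":0,"ry":0,"rz":0}
  ]
}}

```text
time: 10.05
tool_pos: [380.5, -375.7, 432.7]
tcp_rot: [3.142, -0.195, -0.263]
contact_force: [0.8, -0.0, -3.3]
grip_width: 27.8
finger_force: 30.0
```

Run:
```python
from ang import *
im=snap("side","side4",(215,165,295,245),7.5);meas(im)
def edges(im):
  for r in range(215,230):
    row=im[r,252:272].astype(int); print(r,"R-G",(row[:,2]-row[:,1]).tolist(),"G",row[:,1].tolist())
edges(im)
```

```text
hub [-0.4  3.9] {'mark': (np.float64(0.201), np.float64(0.188), 29), 'ptr': (np.float64(0.161), np.float64(0.118), 49)} tool rot [ 3.1416 -0.1951 -0.2631]
215 R-G [3, 2, 3, 3, 1, 2, 3, 0, 0, 2, 2, 1, 3, 3, 2, 2, 3, 2, 0, 3] G [110, 109, 111, 108, 111, 118, 93, 4, 0, 90, 118, 111, 112, 112, 113, 111, 111, 113, 112, 113]
216 R-G [2, 2, 3, 4, 4, 3, 3, 1, 0, 2, 2, 1, 4, 3, 3, 2, 1, 2, 3, 3] G [111, 109, 108, 108, 109, 116, 93, 7, 0, 91, 117, 115, 111, 112, 112, 112, 111, 112, 112, 109]
217 R-G [1, 3, 2, 1, 1, 3, 2, -2, 0, 2, 3, 1, 3, 2, 1, 3, 3, 3, 2, 4] G [111, 110, 109, 110, 113, 117, 95, 9, 0, 92, 115, 114, 112, 110, 112, 112, 111, 112, 111, 110]
218 R-G [1, 2, 3, 2, 0, -1, 1, 3, 0, -1, 0, 0, 1, 1, 3, 4, 2, 2, 2, 2] G [112, 112, 109, 111, 114, 122, 100, 5, 0, 123, 122, 117, 113, 110, 112, 112, 111, 112, 111, 113]
219 R-G [3, 3, 1, 2, -2, 42, 21, 2, 0, 60, 17, -2, 2, 2, 3, 2, 2, 2, 3, 2] G [108, 110, 111, 110, 121, 59, 39, 6, 0, 49, 96, 117, 113, 111, 110, 112, 111, 113, 112, 113]
220 R-G [2, 2, 3, 1, -5, 66, 47, -6, 0, 95, 20, -1, 3, 2, 3, 0, 3, 2, 2, 3] G [110, 111, 109, 113, 121, 33
[... 875 characters left out ...]
27, 50, 59, 116, 115, 121, 44, 50, 123]
226 R-G [2, -1, 2, -1, -6, 58, 85, -9, 32, 88, 17, -3, 1, 1, 2, 2, 3, 2, 0, 4] G [115, 117, 89, 34, 129, 39, 15, 10, 15, 6, 96, 127, 55, 50, 123, 119, 123, 121, 19, 133]
227 R-G [3, 1, 3, -1, -6, 58, 82, -10, 38, 88, 17, -1, 1, 1, 3, 2, 3, 3, 0, 2] G [118, 118, 87, 16, 129, 39, 19, 10, 5, 6, 97, 125, 120, 13, 128, 127, 77, 87, 0, 54]
228 R-G [3, 2, 1, 0, -5, 61, 90, -10, 62, 94, 20, -1, 1, -2, 2, 2, 1, 0, 1, -1] G [94, 127, 67, 82, 136, 43, 14, 12, 12, 9, 76, 105, 83, 23, 61, 50, 20, 22, 9, 14]
229 R-G [-1, -1, -1, -3, -4, 33, 56, 0, 30, 42, 8, 0, 2, 2, -3, 1, 1, 0, -1, -1] G [26, 43, 11, 34, 50, 12, 10, 0, 11, 9, 24, 38, 21, 9, 22, 13, 22, 29, 27, 31]
```

View pics/side4.png

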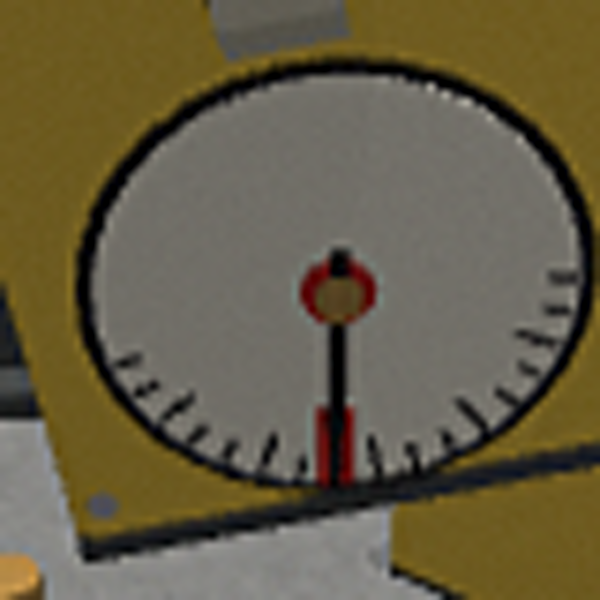

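The pointer is now centred on the red mark: at row 225 it sits at column 259.3 and the mark's centre at 259.2. The set lean is therefore 0.195 rad of tool tilt. Leaning toward the head's -y avoids the drum crown, and that fits a gauge whose x is along the head's x. I'll stand the gauge upright again, turn it to yaw -0.229 and go over the rib.

Request:
{"method": "carry_out", "body": {
  "plan": [
    {"tx":0,"ty":0,"tz":0,"rx":0.0253,"ry":0.0942,"rz":0},
    {"tx":0,"ty":0,"tz":0,"rx":0.0253,"ry":0.0942,"rz":0},
    {"tx":8,"ty":30,"tz":0,"rx":0,"ry":0,"rz":0.14},
    {"tx":8,"ty":45,"tz":0,"rx":0,"ry":0,"rz":0.14},
    {"tx":8,"ty":45,"tz":0,"rx":0,"ry":0,"rz":0.14},
    {"tx":8,"ty":45,"tz":0,"rx":0,"ry":0,"rz":0.14},
    {"tx":8,"ty":45,"tz":0,"rx":0,"ry":0,"rz":0.14},
    {"tx":8,"ty":45,"tz":0,"rx":0,"ry":0,"rz":0.14},
    {"tx":8,"ty":45,"tz":0,"rx":0,"ry":0,"rz":0.14},
    {"tx":8,"ty":45,"tz":0,"rx":0,"ry":0,"rz":0.14},
    {"tx":8,"ty":45,"tz":0,"rx":0,"ry":0,"rz":0.14},
    {"tx":8,"ty":45,"tz":0,"rx":0,"ry":0,"rz":0.14}
  ]
}}

```text
time: 11.3
tool_pos: [460.5, 61.3, 433.1]
tcp_rot: [3.14, -0.001, 1.143]
contact_force: [1.2, -0.5, -2.7]
grip_width: 27.6
finger_force: 30.0
```

Request:
{"method": "carry_out", "body": {
  "plan": [
    {"tx":8,"ty":40,"tz":0,"rx":0,"ry":0,"rz":0.14},
    {"tx":6,"ty":39,"tz":0,"rx":0,"ry":0,"rz":0.065},
    {"tx":0,"ty":0,"tz":-40,"rx":0,"ry":0,"rz":0},
    {"tx":0,"ty":0,"tz":-40,"rx":0,"ry":0,"rz":0},
    {"tx":0,"ty":0,"tz":-40,"rx":0,"ry":0,"rz":0},
    {"tx":0,"ty":0,"tz":-23,"rx":0,"ry":0,"rz":0},
    {"tx":0,"ty":0,"tz":0,"rx":0,"ry":0,"rz":0},
    {"tx":0,"ty":0,"tz":0,"rx":0,"ry":0,"rz":0},
    {"tx":0,"ty":0,"tz":0,"rx":0,"ry":0,"rz":0}
  ]
}}

```text
time: 12.2
tool_pos: [475.5, 138.5, 291.7]
tcp_rot: [3.138, -0.001, 1.342]
contact_force: [0.5, 0.7, -2.0]
grip_width: 28.2
finger_force: 30.0
```

Run:
```python
from h import *
o=bot.get_obs();print(o['time'],o['tool_pos'],o['tcp_rot'],o['joint_positions'].round(2),o['contact_force'],o['moment'])
a=snap("side","side5");b=snap("top","top5")
x,y=proj("side",[474,138,190])[0].astype(int);u,v=proj("top",[474,138,190])[0].astype(int);print(x,y,u,v)
A=cv2.resize(a[y-60:y+60,x-50:x+50],None,fx=4,fy=4,interpolation=2);B=cv2.resize(b[v-60:v+60,u-50:u+50],None,fx=4,fy=4,interpolation=2)
cv2.imwrite("pics/c5.png",np.hstack([A,B]))
```

```text
12.2 [475.52314551 138.4644436  291.70893014] [ 3.13787086e+00 -1.46224773e-03  1.34171906e+00] [0.13 0.24 1.49 0.   1.41 0.36] [ 0.50481931  0.70680299 -2.02153257] [-0.10704314  0.06710691 -0.00382383]
223 151 211 205
```

View pics/c5.png

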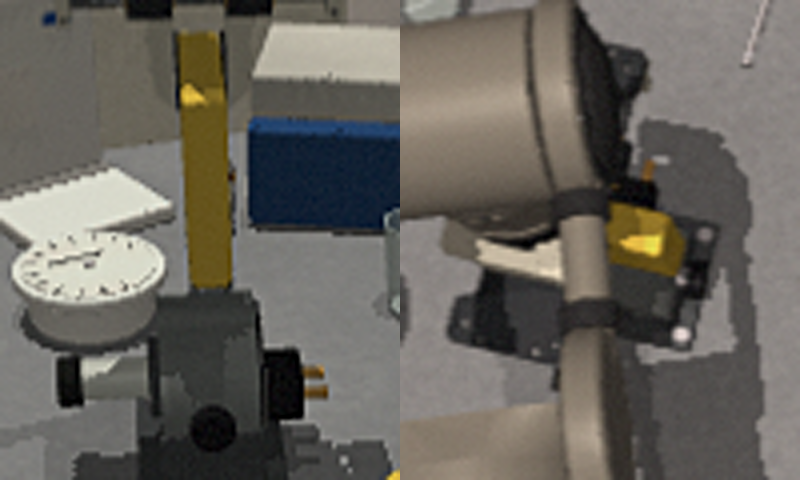

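The gauge is upright and centred over the drum, end-on to the side camera, with its base about 45 mm above the rib. I'll go down 41 mm, then creep until it touches.

Request:
{"method": "carry_out", "body": {
  "plan": [
    {"tx":0,"ty":0,"tz":-20,"rx":0,"ry":0,"rz":0},
    {"tx":0,"ty":0,"tz":-15,"rx":0,"ry":0,"rz":0},
    {"tx":0,"ty":0,"tz":-6,"rx":0,"ry":0,"rz":0},
    {"tx":0,"ty":0,"tz":0,"rx":0,"ry":0,"rz":0},
    {"tx":0,"ty":0,"tz":0,"rx":0,"ry":0,"rz":0},
    {"tx":0,"ty":0,"tz":0,"rx":0,"ry":0,"rz":0},
    {"tx":0,"ty":0,"tz":0,"rx":0,"ry":0,"rz":0},
    {"tx":0,"ty":0,"tz":0,"rx":0,"ry":0,"rz":0}
  ]
}}

```text
time: 13.1
tool_pos: [474.6, 138.3, 249.1]
tcp_rot: [3.141, -0.0, 1.342]
contact_force: [1.0, -0.2, -2.8]
grip_width: 27.5
finger_force: 30.0
```

Request:
{"method": "carry_out", "body": {
  "plan": [
    {"tx":0,"ty":0,"tz":-1,"rx":0,"ry":0,"rz":0},
    {"tx":0,"ty":0,"tz":-1,"rx":0,"ry":0,"rz":0},
    {"tx":0,"ty":0,"tz":0,"rx":0,"ry":0,"rz":0},
    {"tx":0,"ty":0,"tz":0,"rx":0,"ry":0,"rz":0}
  ]
}}

```text
time: 13.5
tool_pos: [474.4, 138.3, 246.7]
tcp_rot: [3.141, -0.0, 1.342]
contact_force: [0.2, 0.3, -2.5]
grip_width: 27.8
finger_force: 30.0
```

Request:
{"method": "carry_out", "body": {
  "plan": [
    {"tx":0,"ty":0,"tz":-1,"rx":0,"ry":0,"rz":0},
    {"tx":0,"ty":0,"tz":0,"rx":0,"ry":0,"rz":0},
    {"tx":0,"ty":0,"tz":0,"rx":0,"ry":0,"rz":0}
  ]
}}

```text
time: 13.8
tool_pos: [474.6, 138.4, 246.6]
tcp_rot: [3.14, -0.0, 1.342]
contact_force: [-1.4, 0.3, 5.5]
grip_width: 27.9
finger_force: 30.0
```

Contact made, with about 8 N net. I'll ease it slightly and rock the first half, rolling the base on the rib toward the head's -y.

Request:
{"method": "carry_out", "body": {
  "plan": [
    {"tx":0,"ty":0,"tz":0.3,"rx":0,"ry":0,"rz":0},
    {"tx":-0.47,"ty":-2.016,"tz":-0.02,"rx":0.019,"ry":-0.00443,"rz":0},
    {"tx":-0.47,"ty":-2.016,"tz":-0.055,"rx":0.019,"ry":-0.00443,"rz":0},
    {"tx":-0.47,"ty":-2.016,"tz":-0.09,"rx":0.019,"ry":-0.00443,"rz":0},
    {"tx":-0.47,"ty":-2.016,"tz":-0.13,"rx":0.019,"ry":-0.00443,"rz":0},
    {"tx":-0.47,"ty":-2.016,"tz":-0.165,"rx":0.019,"ry":-0.00443,"rz":0},
    {"tx":0,"ty":0,"tz":0,"rx":0,"ry":0,"rz":0},
    {"tx":0,"ty":0,"tz":0,"rx":0,"ry":0,"rz":0}
  ]
}}

```text
time: 14.6
tool_pos: [472.2, 128.1, 246.2]
tcp_rot: [3.141, -0.099, 1.341]
contact_force: [-1.2, 0.1, 5.7]
grip_width: 27.6
finger_force: 30.0
```

Request:
{"method": "carry_out", "body": {
  "plan": [
    {"tx":-0.47,"ty":-2.016,"tz":-0.2,"rx":0.019,"ry":-0.00443,"rz":0},
    {"tx":-0.47,"ty":-2.016,"tz":-0.24,"rx":0.019,"ry":-0.00443,"rz":0},
    {"tx":-0.47,"ty":-2.016,"tz":-0.276,"rx":0.019,"ry":-0.00443,"rz":0},
    {"tx":-0.47,"ty":-2.016,"tz":-0.31,"rx":0.019,"ry":-0.00443,"rz":0},
    {"tx":-0.47,"ty":-2.016,"tz":-0.35,"rx":0.019,"ry":-0.00443,"rz":0},
    {"tx":0,"ty":0,"tz":0,"rx":0,"ry":0,"rz":0},
    {"tx":0,"ty":0,"tz":0,"rx":0,"ry":0,"rz":0},
    {"tx":0,"ty":0,"tz":0,"rx":0,"ry":0,"rz":0},
    {"tx":0,"ty":0,"tz":0,"rx":0,"ry":0,"rz":0},
    {"tx":0,"ty":0,"tz":0,"rx":0,"ry":0,"rz":0},
    {"tx":0,"ty":0,"tz":0,"rx":0,"ry":0,"rz":0},
    {"tx":0,"ty":0,"tz":0,"rx":0,"ry":0,"rz":0}
  ]
}}

```text
time: 15.8
tool_pos: [469.8, 118.1, 244.9]
tcp_rot: [3.14, -0.196, 1.342]
contact_force: [-2.2, -0.5, 6.2]
grip_width: 27.9
finger_force: 30.0
```

Run:
```python
from h import *
o=bot.get_obs();print(o['time'],o['tool_pos'],o['tcp_rot'],o['contact_force'],o['moment'])
a=snap("side","side6",(173,80,273,220),4)
```

```text
15.8 [469.84389682 118.06457864 244.9067404 ] [ 3.14035955 -0.19582824  1.34200928] [-2.20301538 -0.49518605  6.21605972] [-0.11089164  0.73389865  0.0958395 ]
```

View pics/side6.png

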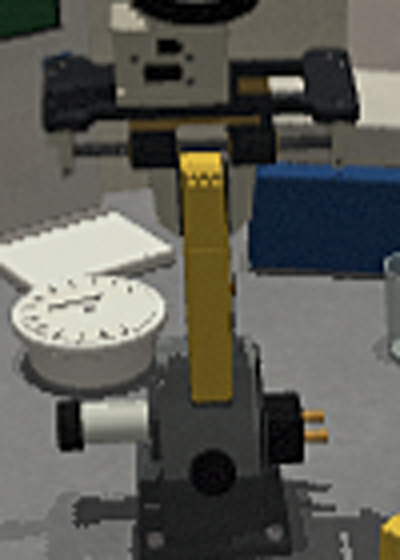

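The gauge leans toward the camera with its base resting on the crown. I'll check it hasn't slipped in the grip by comparing predicted end-face corners with the yellow mask, before the rock (side5) and after it.

Run:
```python
from h import *
from scipy.spatial.transform import Rotation as Ro
def chk(f,pos,rpy):
    im=cv2.imread(f);T=Ro.from_euler('xyz',rpy).as_matrix();ex=T[:,1];ez=-T[:,2];ey=np.cross(ez,ex)
    base=np.array(pos)-106.7*ez
    h=cv2.cvtColor(im,cv2.COLOR_BGR2HSV);m=((h[...,0]>18)&(h[...,0]<34)&(h[...,1]>120)&(h[...,2]>40)).astype(np.uint8)
    # bottom and top edge of -y end face: subpixel along the image line through predicted mid-points
    for z,n in((0,"bottom"),(134,"top")):
        p=proj("side",base-60*ey+z*ez)[0]; u=int(round(p[0]))
        cols=im[:,u-1:u+2].astype(int).mean(1); r0=int(p[1])
        print(f,n,"pred",p.round(2),"rows",r0-5,[(int(c[2]),int(c[2]-c[0])) for c in cols[r0-5:r0+6]])
    r=int(proj("side",base-60*ey+60*ez)[0][1]);xs=np.flatnonzero(m[r,180:270])+180
    print("row",r,"cols",xs.min(),xs.max(),"pred",proj("side",[base-60*ey+60*ez+s*14*ex for s in(-1,1)]).round(1).tolist())
chk("pics/side5_raw.png",[475.52,138.46,291.7],[3.13787,-.00146,1.34172])
chk("pics/side6_raw.png",[469.84,118.06,244.9],[3.14036,-.1958,1.342])
a=np.array
# sensitivity: 0.03 slip about grip axis
```

```text
pics/side5_raw.png bottom pred [225.36 163.48] rows 158 [(102, 72), (100, 73), (101, 74), (104, 77), (89, 67), (60, 4), (45, -2), (46, 0), (47, 0), (47, 1), (50, 0)]
pics/side5_raw.png top pred [223.48 115.38] rows 110 [(93, 69), (93, 68), (89, 63), (94, 68), (143, 102), (191, 134), (160, 113), (104, 76), (97, 71), (101, 72), (100, 72)]
row 142 cols 219 230 pred [[219.0, 143.0], [230.0, 142.6]]
pics/side6_raw.png bottom pred [225.57 181.7 ] rows 176 [(98, 70), (98, 70), (100, 72), (107, 80), (50, 23), (34, -4), (55, 0), (56, 0), (54, 0), (56, 1), (54, 0)]
pics/side6_raw.png top pred [224.32 141.72] rows 136 [(97, 72), (99, 69), (98, 70), (99, 71), (98, 70), (95, 71), (111, 76), (101, 72), (97, 69), (100, 69), (98, 70)]
row 164 cols 220 230 pred [[219.7, 164.9], [230.4, 164.5]]
```

The face looks about 1 px shorter than predicted, so a slip of ~0.03 rad in the grip is possible. Time is ample (16 s of 51 s used), so I'll lift straight off, keep the lean and read the dial at the same camera spot.

Request:
{"method": "carry_out", "body": {
  "plan": [
    {"tx":0,"ty":0,"tz":10,"rx":0,"ry":0,"rz":0},
    {"tx":0,"ty":0,"tz":40,"rx":0,"ry":0,"rz":0},
    {"tx":0,"ty":0,"tz":45,"rx":0,"ry":0,"rz":0},
    {"tx":0,"ty":0,"tz":45,"rx":0,"ry":0,"rz":0},
    {"tx":0,"ty":0,"tz":48,"rx":0,"ry":0,"rz":0},
    {"tx":-8,"ty":-45,"tz":0,"rx":0,"ry":0,"rz":-0.14},
    {"tx":-8,"ty":-45,"tz":0,"rx":0,"ry":0,"rz":-0.14},
    {"tx":-8,"ty":-45,"tz":0,"rx":0,"ry":0,"rz":-0.14},
    {"tx":-8,"ty":-45,"tz":0,"rx":0,"ry":0,"rz":-0.14},
    {"tx":-8,"ty":-45,"tz":0,"rx":0,"ry":0,"rz":-0.14},
    {"tx":-8,"ty":-45,"tz":0,"rx":0,"ry":0,"rz":-0.14},
    {"tx":-8,"ty":-45,"tz":0,"rx":0,"ry":0,"rz":-0.14}
  ]
}}

```text
time: 17.05
tool_pos: [412.8, -198.7, 432.3]
tcp_rot: [3.141, -0.195, 0.356]
contact_force: [1.0, 0.0, -2.4]
grip_width: 28.0
finger_force: 30.0
```

Request:
{"method": "carry_out", "body": {
  "plan": [
    {"tx":-8,"ty":-45,"tz":0,"rx":0,"ry":0,"rz":-0.14},
    {"tx":-8,"ty":-45,"tz":0,"rx":0,"ry":0,"rz":-0.14},
    {"tx":-8,"ty":-45,"tz":0,"rx":0,"ry":0,"rz":-0.14},
    {"tx":-9,"ty":-44,"tz":0,"rx":0,"ry":0,"rz":-0.065},
    {"tx":0,"ty":0,"tz":0,"rx":0,"ry":0,"rz":0},
    {"tx":0,"ty":0,"tz":0,"rx":0,"ry":0,"rz":0},
    {"tx":0,"ty":0,"tz":0,"rx":0,"ry":0,"rz":0},
    {"tx":0,"ty":0,"tz":0,"rx":0,"ry":0,"rz":0},
    {"tx":0,"ty":0,"tz":0,"rx":0,"ry":0,"rz":0},
    {"tx":0,"ty":0,"tz":0,"rx":0,"ry":0,"rz":0},
    {"tx":0,"ty":0,"tz":0,"rx":0,"ry":0,"rz":0},
    {"tx":0,"ty":0,"tz":0,"rx":0,"ry":0,"rz":0}
  ]
}}

```text
time: 18.25
tool_pos: [380.8, -375.6, 432.3]
tcp_rot: [3.141, -0.195, -0.123]
contact_force: [0.2, 0.5, -2.5]
grip_width: 27.6
finger_force: 30.0
```

Request:
{"method": "carry_out", "body": {
  "plan": [
    {"tx":0,"ty":0,"tz":0,"rx":0,"ry":0,"rz":0},
    {"tx":0,"ty":0,"tz":0,"rx":0,"ry":0,"rz":0},
    {"tx":0,"ty":0,"tz":0,"rx":0,"ry":0,"rz":0},
    {"tx":0,"ty":0,"tz":0,"rx":0,"ry":0,"rz":0},
    {"tx":0,"ty":0,"tz":0,"rx":0,"ry":0,"rz":0}
  ]
}}

```text
time: 18.75
tool_pos: [380.7, -375.8, 432.2]
tcp_rot: [3.141, -0.195, -0.123]
contact_force: [0.6, -0.7, -2.7]
grip_width: 27.7
finger_force: 30.0
```

Run:
```python
from ang import *
im=snap("side","side7",(215,165,295,245),7.5);meas(im);print(bot.get_obs()['tool_pos'],bot.get_obs()['time'])
old=cv2.imread("pics/side4_raw.png")
for r in range(218,229,2):
    row=im[r,252:272].astype(int); print(r,"R-G",(row[:,2]-row[:,1]).tolist(),"G",row[:,1].tolist())
a,b=[x[165:245,215:295] for x in(old,im)];cv2.imwrite("pics/c7.png",cv2.resize(np.hstack([a,b]),(800,400),interpolation=2))
```

```text
hub [1.8 4.2] {'mark': (np.float64(0.121), np.float64(0.154), 29), 'ptr': (np.float64(0.122), np.float64(0.144), 53)} tool rot [ 3.1414 -0.1951 -0.1232]
[ 380.73650889 -375.86214044  432.20672175] 18.8
218 R-G [3, 4, 3, 3, 3, 3, 3, 3, 3, 0, 19, 1, 0, 35, 66, -4, 0, 2, 1, 2] G [110, 109, 111, 110, 111, 111, 112, 111, 113, 120, 74, 0, 0, 39, 32, 121, 113, 114, 116, 114]
220 R-G [2, 3, 3, 2, 3, 3, 2, 3, 0, -3, 45, 1, -9, 61, 90, -9, 0, 2, 1, 4] G [110, 109, 111, 110, 110, 109, 111, 111, 114, 124, 31, 4, 9, 8, 1, 127, 120, 115, 116, 113]
222 R-G [3, 3, 2, 2, 5, 3, 3, 1, 2, -4, 66, 15, 7, 85, 84, 9, -1, 0, 2, 3] G [109, 111, 111, 116, 87, 114, 111, 112, 113, 125, 37, 8, 15, 13, 7, 105, 126, 22, 121, 116]
224 R-G [4, 2, 4, 5, 1, 3, 4, 3, 1, -5, 62, 15, 9, 81, 82, 15, -2, 1, 2, 2] G [110, 114, 116, 94, 10, 111, 114, 113, 117, 127, 38, 11, 8, 19, 10, 97, 129, 48, 58, 121]
226 R-G [3, 3, 3, 1, 2, 3, 2, 3, -2, -5, 65, 0, 9, 84, 85, 16, -3, 0, 3, 2] G [117, 116, 122, 0, 114, 117, 118, 93, 17, 131, 38, 3, 12, 15, 9, 101, 134, 127, 18, 85]
228 R-G [0, -1, 2, -1, 1, 2, 1, 3, 1, -3, 44, -1, 26, 40, 34, 4, 0, -1, -2, -1] G [40, 58, 45, 26, 78, 75, 77, 43, 55, 85, 25, 5, 9, 12, 5, 17, 18, 15, 30, 30]
```

View pics/c7.png

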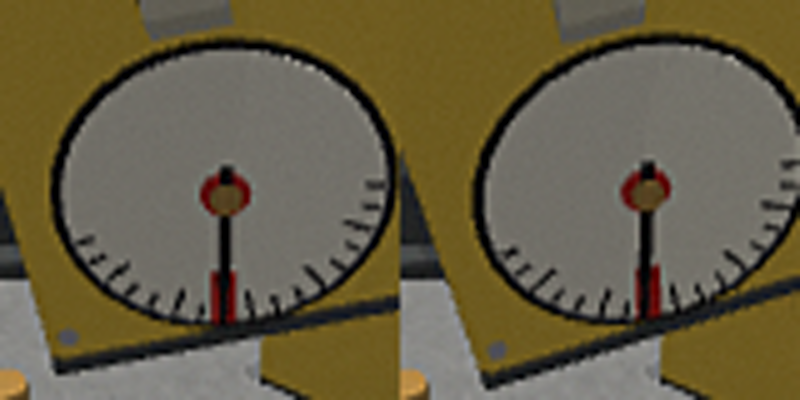

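The right half shows the pointer about 0.65 px left of the mark's centre, against 0 before. But this view's yaw is 0.14 off the earlier one, so I'll make the yaw equal before judging.

Request:
{"method": "carry_out", "body": {
  "plan": [
    {"tx":0,"ty":0,"tz":0,"rx":0,"ry":0,"rz":-0.14},
    {"tx":0,"ty":0,"tz":0,"rx":0,"ry":0,"rz":0},
    {"tx":0,"ty":0,"tz":0,"rx":0,"ry":0,"rz":0},
    {"tx":0,"ty":0,"tz":0,"rx":0,"ry":0,"rz":0},
    {"tx":0,"ty":0,"tz":0,"rx":0,"ry":0,"rz":0},
    {"tx":0,"ty":0,"tz":0,"rx":0,"ry":0,"rz":0},
    {"tx":0,"ty":0,"tz":0,"rx":0,"ry":0,"rz":0},
    {"tx":0,"ty":0,"tz":0,"rx":0,"ry":0,"rz":0},
    {"tx":0,"ty":0,"tz":0,"rx":0,"ry":0,"rz":0},
    {"tx":0,"ty":0,"tz":0,"rx":0,"ry":0,"rz":0}
  ]
}}

```text
time: 19.8
tool_pos: [380.7, -375.8, 432.2]
tcp_rot: [3.141, -0.195, -0.263]
contact_force: [0.2, -0.3, -3.9]
grip_width: 27.9
finger_force: 30.0
```

```bash
cat > off.py <<'E'
from ang import *
def off(im):
    "pointer centre minus mark centre, px, per row in the red band; also bottom-edge slope"
    r=[]
    for y in range(219,228):
        row=im[y,245:280].astype(float);R=np.clip((row[:,2]-row[:,1])/88,0,1);G=row[:,1]
        i=np.flatnonzero(R>.3); lo,hi=i.min(),i.max()
        L=lo+.5-(1-min(1,(120-G[lo])/105))*-1-1+0 if 0 else lo+.5-min(1,(120-G[lo])/108)
        H=hi+.5 if G[hi+1]>118 else hi+.5+max(0,(118-G[hi+1])/108)
        b=np.clip(1-R[lo+1:hi],0,1); x=np.arange(lo+1,hi)
        r.append([(L+H)/2,(b*x).sum()/b.sum()])
    r=np.array(r);print("off px",(r[:,1]-r[:,0]).round(2),"mean",(r[:,1]-r[:,0]).mean().round(3))
E
python3 - <<'E'
from off import *
im=snap("side","side8");o=bot.get_obs();print(o['time'],o['tcp_rot'],o['tool_pos'])
for f in("side4","side7","side8"): off(cv2.imread(f"pics/{f}_raw.png"))
def edge(im):  # dark bottom edge of gauge: slope, last yellow row per column
    h=cv2.cvtColor(im,cv2.COLOR_BGR2HSV);P=[]
    for x in range(232,275,1):
        c=im[215:250,x].astype(int);d=c.max(1);y=np.flatnonzero((d<40))
        if len(y):P.append((x,215+y.mean()))
    P=np.array(P);return P
for f in("side4","side8"):
    P=edge(cv2.imread(f"pics/{f}_raw.png"));print(f,np.c_[P][:, :].round(1)[::6].tolist())
E
```

```text
19.85 [ 3.14139808 -0.19507908 -0.26310696] [ 380.72717684 -375.82134461  432.20500023]
off px [-0.23 -0.01 -0.04  0.04  0.12  0.14  0.1   0.13  0.08] mean 0.036
off px [-0.38 -0.38 -0.57 -0.62 -0.64 -0.63 -0.67 -0.69 -1.17] mean -0.641
off px [  nan   nan   nan -0.6  -0.63 -0.72 -0.65 -0.76 -0.72] mean nan
side4 [[232.0, 229.6], [238.0, 228.5], [244.0, 232.0], [250.0, 229.4], [256.0, 232.0], [262.0, 230.5], [268.0, 231.8], [274.0, 230.4]]
side8 [[232.0, 227.0], [238.0, 227.4], [244.0, 233.5], [250.0, 232.3], [256.0, 233.5], [262.0, 224.0], [268.0, 230.0], [274.0, 230.7]]off.py:11: RuntimeWarning: invalid value encountered in scalar divide
  r.append([(L+H)/2,(b*x).sum()/b.sum()])
```

With the yaw equal, the pointer leads the mark by 0.72 px, which is about 0.026 rad (calibration: 1.3 px for 0.045 rad). The gauge did slip under ~9 N, so the mark now corresponds to tool lean 0.17. I'll redo it with a much lighter touch, bringing the gauge upright (tool lean -0.026), touching, and rocking by 0.195.

Request:
{"method": "carry_out", "body": {
  "plan": [
    {"tx":0,"ty":0,"tz":0,"rx":0.02875,"ry":0.1067,"rz":0},
    {"tx":0,"ty":0,"tz":0,"rx":0.02875,"ry":0.1067,"rz":0},
    {"tx":8,"ty":45,"tz":0,"rx":0,"ry":0,"rz":0.14},
    {"tx":8,"ty":45,"tz":0,"rx":0,"ry":0,"rz":0.14},
    {"tx":8,"ty":45,"tz":0,"rx":0,"ry":0,"rz":0.14},
    {"tx":8,"ty":45,"tz":0,"rx":0,"ry":0,"rz":0.14},
    {"tx":8,"ty":45,"tz":0,"rx":0,"ry":0,"rz":0.14},
    {"tx":8,"ty":45,"tz":0,"rx":0,"ry":0,"rz":0.14},
    {"tx":8,"ty":45,"tz":0,"rx":0,"ry":0,"rz":0.14},
    {"tx":8,"ty":45,"tz":0,"rx":0,"ry":0,"rz":0.14},
    {"tx":8,"ty":45,"tz":0,"rx":0,"ry":0,"rz":0.14},
    {"tx":8,"ty":45,"tz":0,"rx":0,"ry":0,"rz":0.14}
  ]
}}

```text
time: 21.05
tool_pos: [460.8, 76.2, 432.5]
tcp_rot: [3.14, 0.025, 1.143]
contact_force: [0.6, -0.6, -3.0]
grip_width: 27.6
finger_force: 30.0
```

Request:
{"method": "carry_out", "body": {
  "plan": [
    {"tx":8,"ty":34,"tz":0,"rx":0,"ry":0,"rz":0.14},
    {"tx":6,"ty":30,"tz":0,"rx":0,"ry":0,"rz":0.065},
    {"tx":0,"ty":0,"tz":-45,"rx":0,"ry":0,"rz":0},
    {"tx":0,"ty":0,"tz":-45,"rx":0,"ry":0,"rz":0},
    {"tx":0,"ty":0,"tz":-45,"rx":0,"ry":0,"rz":0},
    {"tx":0,"ty":0,"tz":-30,"rx":0,"ry":0,"rz":0},
    {"tx":0,"ty":0,"tz":-15,"rx":0,"ry":0,"rz":0},
    {"tx":0,"ty":0,"tz":-3,"rx":0,"ry":0,"rz":0},
    {"tx":0,"ty":0,"tz":0,"rx":0,"ry":0,"rz":0},
    {"tx":0,"ty":0,"tz":0,"rx":0,"ry":0,"rz":0},
    {"tx":0,"ty":0,"tz":0,"rx":0,"ry":0,"rz":0},
    {"tx":0,"ty":0,"tz":0,"rx":0,"ry":0,"rz":0}
  ]
}}

```text
time: 22.25
tool_pos: [475.1, 138.2, 250.1]
tcp_rot: [3.14, 0.025, 1.342]
contact_force: [-0.0, -0.3, -2.9]
grip_width: 27.7
finger_force: 30.0
```

Request:
{"method": "carry_out", "body": {
  "plan": [
    {"tx":0,"ty":0,"tz":-1,"rx":0,"ry":0,"rz":0},
    {"tx":0,"ty":0,"tz":-1,"rx":0,"ry":0,"rz":0},
    {"tx":0,"ty":0,"tz":-0.6,"rx":0,"ry":0,"rz":0},
    {"tx":0,"ty":0,"tz":0,"rx":0,"ry":0,"rz":0},
    {"tx":0,"ty":0,"tz":0,"rx":0,"ry":0,"rz":0},
    {"tx":0,"ty":0,"tz":0,"rx":0,"ry":0,"rz":0}
  ]
}}

```text
time: 22.85
tool_pos: [474.8, 138.2, 246.8]
tcp_rot: [3.141, 0.026, 1.342]
contact_force: [-0.6, 0.4, -0.1]
grip_width: 27.9
finger_force: 30.0
```

Request:
{"method": "carry_out", "body": {
  "plan": [
    {"tx":0,"ty":0,"tz":-0.4,"rx":0,"ry":0,"rz":0},
    {"tx":0,"ty":0,"tz":0,"rx":0,"ry":0,"rz":0},
    {"tx":0,"ty":0,"tz":0,"rx":0,"ry":0,"rz":0}
  ]
}}

```text
time: 23.15
tool_pos: [474.9, 138.2, 246.7]
tcp_rot: [3.141, 0.026, 1.342]
contact_force: [-2.7, 0.3, 5.2]
grip_width: 27.7
finger_force: 30.0
```

Request:
{"method": "carry_out", "body": {
  "plan": [
    {"tx":0,"ty":0,"tz":-0.3,"rx":0,"ry":0,"rz":0},
    {"tx":0,"ty":0,"tz":0,"rx":0,"ry":0,"rz":0},
    {"tx":0,"ty":0,"tz":0,"rx":0,"ry":0,"rz":0}
  ]
}}

```text
time: 23.45
tool_pos: [474.9, 138.3, 246.7]
tcp_rot: [3.14, 0.025, 1.342]
contact_force: [-2.4, -0.7, 7.7]
grip_width: 28.2
finger_force: 30.0
```

Request:
{"method": "carry_out", "body": {
  "plan": [
    {"tx":0,"ty":0,"tz":0.65,"rx":0,"ry":0,"rz":0},
    {"tx":-0.47,"ty":-2.016,"tz":0.04,"rx":0.019,"ry":-0.00443,"rz":0},
    {"tx":-0.47,"ty":-2.016,"tz":0.005,"rx":0.019,"ry":-0.00443,"rz":0},
    {"tx":-0.47,"ty":-2.016,"tz":-0.03,"rx":0.019,"ry":-0.00443,"rz":0},
    {"tx":0,"ty":0,"tz":0,"rx":0,"ry":0,"rz":0},
    {"tx":0,"ty":0,"tz":0,"rx":0,"ry":0,"rz":0}
  ]
}}

```text
time: 24.05
tool_pos: [473.4, 131.9, 246.6]
tcp_rot: [3.141, -0.033, 1.341]
contact_force: [-1.0, 0.6, 3.3]
grip_width: 28.2
finger_force: 30.0
```

Request:
{"method": "carry_out", "body": {
  "plan": [
    {"tx":0,"ty":0,"tz":0.25,"rx":0,"ry":0,"rz":0},
    {"tx":-0.47,"ty":-2.016,"tz":-0.05,"rx":0.019,"ry":-0.00443,"rz":0},
    {"tx":-0.47,"ty":-2.016,"tz":-0.08,"rx":0.019,"ry":-0.00443,"rz":0},
    {"tx":-0.47,"ty":-2.016,"tz":-0.12,"rx":0.019,"ry":-0.00443,"rz":0},
    {"tx":0,"ty":0,"tz":0,"rx":0,"ry":0,"rz":0},
    {"tx":0,"ty":0,"tz":0,"rx":0,"ry":0,"rz":0}
  ]
}}

```text
time: 24.65
tool_pos: [471.7, 125.7, 246.2]
tcp_rot: [-3.141, -0.091, 1.341]
contact_force: [0.1, -0.9, -3.2]
grip_width: 27.6
finger_force: 30.0
```

Request:
{"method": "carry_out", "body": {
  "plan": [
    {"tx":0,"ty":0,"tz":-0.25,"rx":0,"ry":0,"rz":0},
    {"tx":-0.47,"ty":-2.016,"tz":-0.22,"rx":0.019,"ry":-0.00443,"rz":0},
    {"tx":-0.47,"ty":-2.016,"tz":-0.25,"rx":0.019,"ry":-0.00443,"rz":0},
    {"tx":0,"ty":0,"tz":0,"rx":0,"ry":0,"rz":0},
    {"tx":0,"ty":0,"tz":0,"rx":0,"ry":0,"rz":0}
  ]
}}

```text
time: 25.15
tool_pos: [470.9, 121.9, 245.8]
tcp_rot: [-3.141, -0.131, 1.341]
contact_force: [-0.3, -0.1, -2.1]
grip_width: 27.9
finger_force: 30.0
```

Request:
{"method": "carry_out", "body": {
  "plan": [
    {"tx":0,"ty":0,"tz":-0.2,"rx":0,"ry":0,"rz":0},
    {"tx":-0.47,"ty":-2.016,"tz":-0.3,"rx":0.019,"ry":-0.00443,"rz":0},
    {"tx":-0.47,"ty":-2.016,"tz":-0.33,"rx":0.019,"ry":-0.00443,"rz":0},
    {"tx":0,"ty":0,"tz":0,"rx":0,"ry":0,"rz":0},
    {"tx":0,"ty":0,"tz":0,"rx":0,"ry":0,"rz":0}
  ]
}}

```text
time: 25.65
tool_pos: [470.1, 117.9, 245.1]
tcp_rot: [3.141, -0.17, 1.341]
contact_force: [0.1, 0.0, 0.8]
grip_width: 28.1
finger_force: 30.0
```

Request:
{"method": "carry_out", "body": {
  "plan": [
    {"tx":0,"ty":0,"tz":-0.15,"rx":0,"ry":0,"rz":0},
    {"tx":0,"ty":0,"tz":0,"rx":0,"ry":0,"rz":0},
    {"tx":0,"ty":0,"tz":0,"rx":0,"ry":0,"rz":0}
  ]
}}

```text
time: 25.95
tool_pos: [470.1, 118.1, 245.1]
tcp_rot: [3.141, -0.169, 1.342]
contact_force: [-0.6, -1.7, 2.4]
grip_width: 27.8
finger_force: 30.0
```

```bash
cat > chk.py <<'E'
from h import *
from scipy.spatial.transform import Rotation as Ro
def chk(ims,pos,rpy,extra):
    im=np.mean([i.astype(float) for i in ims],0)
    T=Ro.from_euler('xyz',rpy).as_matrix();out=[]
    for e in(extra,):
        ex=T[:,1];ez=-T[:,2];g=np.array(pos)+18.8*ez
        Rr=Ro.from_rotvec(e*ex).as_matrix();ez=Rr@ez;ey=np.cross(ez,ex)
        b=g-125.5*ez-60*ey; p=[proj("side",b)[0],proj("side",b+134*ez)[0]]
        u=int(round(p[0][0]));r=int(p[0][1])
        c=im[r-8:r+6,u-2:u+3].mean(1);d=c[:,2]-c[:,0];bot_=r-8-.5+np.clip(d/d[:4].mean(),0,1).sum()
        r=int(p[1][1]);u=int(round(p[1][0]));w=im[r-5:r+6,u-4:u+5].mean(1)[:,2];
        x=np.clip(w-np.median(w),0,None);top=(x*np.arange(r-5,r+6)).sum()/x.sum()
        print("extra",e,"pred bot/top/len",p[0][1].round(2),p[1][1].round(2),(p[0][1]-p[1][1]).round(2),"obs",bot_.round(2),top.round(2),(bot_-top).round(2))
        print(w.round().tolist())
E
python3 - <<'E'
from chk import *
ims=[snap("side",f"s9{i}") for i in range(3)];o=bot.get_obs();print(o['time'],o['tool_pos'],o['tcp_rot'],o['contact_force'])
chk([cv2.imread("pics/side5_raw.png")],[475.0,138.4,291.0],[3.139,-.001,1.342],0)
chk([cv2.imread("pics/side6_raw.png")],[469.84,118.06,244.9],[3.14036,-.1958,1.342],.026)
chk(ims,o['tool_pos'],o['tcp_rot'],.026)
E
```

```text
26.1 [470.13785817 118.03902612 245.11185062] [ 3.14088295 -0.16919141  1.3420635 ] [-2.36496567 -1.13989286  4.75625233]
extra 0 pred bot/top/len 163.76 115.67 48.09 obs 162.39 114.76 47.63
[94.0, 91.0, 108.0, 133.0, 162.0, 182.0, 158.0, 111.0, 98.0, 101.0, 100.0]
extra 0.026 pred bot/top/len 181.3 142.28 39.03 obs 179.86 141.95 37.91
[99.0, 99.0, 99.0, 99.0, 96.0, 110.0, 101.0, 97.0, 99.0, 99.0, 99.0]
extra 0.026 pred bot/top/len 181.51 141.49 40.01 obs 179.77 141.72 38.04
[100.0, 99.0, 99.0, 99.0, 99.0, 97.0, 109.0, 100.0, 98.0, 98.0, 98.0]
```

Length cues can't rule out another small slip, and the push is still creeping up. There's time for one more dial reading at the same spot, with the yaw exact this time.

Request:
{"method": "carry_out", "body": {
  "plan": [
    {"tx":0,"ty":0,"tz":10,"rx":0,"ry":0,"rz":0},
    {"tx":0,"ty":0,"tz":42,"rx":0,"ry":0,"rz":0},
    {"tx":0,"ty":0,"tz":45,"rx":0,"ry":0,"rz":0},
    {"tx":0,"ty":0,"tz":45,"rx":0,"ry":0,"rz":0},
    {"tx":0,"ty":0,"tz":45,"rx":0,"ry":0,"rz":-0.13},
    {"tx":-8,"ty":-45,"tz":0,"rx":0,"ry":0,"rz":-0.14},
    {"tx":-8,"ty":-45,"tz":0,"rx":0,"ry":0,"rz":-0.14},
    {"tx":-8,"ty":-45,"tz":0,"rx":0,"ry":0,"rz":-0.14},
    {"tx":-8,"ty":-45,"tz":0,"rx":0,"ry":0,"rz":-0.14},
    {"tx":-8,"ty":-45,"tz":0,"rx":0,"ry":0,"rz":-0.14},
    {"tx":-8,"ty":-45,"tz":0,"rx":0,"ry":0,"rz":-0.14},
    {"tx":-8,"ty":-45,"tz":0,"rx":0,"ry":0,"rz":-0.14}
  ]
}}

```text
time: 27.3
tool_pos: [413.2, -198.6, 432.0]
tcp_rot: [-3.141, -0.169, 0.226]
contact_force: [0.9, -0.1, -2.5]
grip_width: 27.4
finger_force: 30.0
```

Request:
{"method": "carry_out", "body": {
  "plan": [
    {"tx":-8,"ty":-45,"tz":0,"rx":0,"ry":0,"rz":-0.14},
    {"tx":-8,"ty":-45,"tz":0,"rx":0,"ry":0,"rz":-0.14},
    {"tx":-8,"ty":-45,"tz":0,"rx":0,"ry":0,"rz":-0.14},
    {"tx":-9.4,"ty":-43.8,"tz":0,"rx":0,"ry":0,"rz":-0.075},
    {"tx":0,"ty":0,"tz":0,"rx":0,"ry":0,"rz":0},
    {"tx":0,"ty":0,"tz":0,"rx":0,"ry":0,"rz":0},
    {"tx":0,"ty":0,"tz":0,"rx":0,"ry":0,"rz":0},
    {"tx":0,"ty":0,"tz":0,"rx":0,"ry":0,"rz":0},
    {"tx":0,"ty":0,"tz":0,"rx":0,"ry":0,"rz":0},
    {"tx":0,"ty":0,"tz":0,"rx":0,"ry":0,"rz":0},
    {"tx":0,"ty":0,"tz":0,"rx":0,"ry":0,"rz":0},
    {"tx":0,"ty":0,"tz":0,"rx":0,"ry":0,"rz":0}
  ]
}}

```text
time: 28.5
tool_pos: [380.7, -375.6, 432.0]
tcp_rot: [3.141, -0.169, -0.263]
contact_force: [-0.9, 0.5, -2.1]
grip_width: 27.8
finger_force: 30.0
```

Request:
{"method": "carry_out", "body": {
  "plan": [
    {"tx":0,"ty":0,"tz":0,"rx":0,"ry":0,"rz":0},
    {"tx":0,"ty":0,"tz":0,"rx":0,"ry":0,"rz":0}
  ]
}}

```text
time: 28.7
tool_pos: [380.6, -375.8, 431.8]
tcp_rot: [3.141, -0.169, -0.263]
contact_force: [-0.5, -0.6, -3.3]
grip_width: 28.1
finger_force: 30.0
```

```bash
sed -i 's/range(219,228)/range(221,228)/' off.py
python3 - <<'E'
from off import *
im=snap("side","side10");o=bot.get_obs();print(o['time'],o['tcp_rot'],o['tool_pos'])
for r in (217,219,221,223,225,227):
    row=im[r,247:272].astype(int); print(r,"R-G",(row[:,2]-row[:,1]).tolist(),"G",row[:,1].tolist())
for f in("side3","side4","side8","side10"):
    try: off(cv2.imread(f"pics/{f}_raw.png"))
    except Exception as e: print(f,e)
E
```

```text
28.75 [ 3.14145117 -0.16913911 -0.263303  ] [ 380.61263619 -375.82599212  431.83623449]
217 R-G [3, 3, 1, 3, 1, 4, 3, 1, 3, 2, 3, 2, 2, 3, 3, -2, -2, 19, -2, 0, 2, 3, 4, 4, 2] G [111, 109, 111, 108, 111, 109, 110, 110, 110, 109, 111, 109, 109, 113, 122, 36, 9, 0, 128, 119, 113, 111, 111, 111, 112]
219 R-G [3, 3, 2, 3, 2, 1, 4, 1, 3, 2, 2, 1, 3, 3, 1, 11, -2, 19, 67, 66, -3, 1, 2, 3, 4] G [111, 112, 110, 109, 110, 111, 108, 109, 110, 112, 110, 111, 110, 113, 124, 16, 2, 3, 38, 28, 120, 115, 112, 111, 110]
221 R-G [3, 2, 3, 2, 4, 1, 3, 3, 2, 3, 3, 3, 2, 2, -1, 17, -6, 6, 82, 87, -8, 1, 3, 3, 3] G [112, 113, 110, 111, 110, 110, 109, 109, 112, 109, 110, 112, 110, 112, 126, 9, 6, 13, 14, 0, 127, 117, 115, 113, 111]
223 R-G [4, 2, 2, 2, 4, 3, 2, 3, 2, 1, 3, 3, 2, 1, -1, 43, -9, 52, 83, 88, -9, -1, 2, 3, 2] G [104, 115, 112, 116, 114, 112, 110, 115, 89, 47, 114, 111, 109, 112, 124, 31, 12, 16, 10, 0, 131, 123, 18, 120, 117]
225 R-G [2, 3, 2, 2, 2, 2, 4, 2, -1, 5, 3, 2, 3, 1, -4, 44, 0, 57, 81, 85, 18, -1, -1, 1, 4] G [122, 117, 125, 10, 76, 115, 114, 121, 43, 73, 117, 113, 116, 89, 129, 33, 0, 15, 12, 4, 94, 126, 50, 58, 119]
227 R-G [0, -4, 2, -1, 1, 2, 4, 1, -2, 4, 4, 3, 2, -4, -1, 40, -4, 57, 80, 86, 17, -1, 3, 2, 5] G [0, 27, 33, 36, 101, 124, 127, 45, 16, 123, 117, 119, 90, 21, 129, 37, 4, 17, 15, 6, 98, 130, 126, 3, 132]
off px [-0.02 -0.63 -0.68 -0.64 -0.71 -0.72 -0.01] mean -0.488
off px [-0.04  0.04  0.12  0.14  0.1   0.13  0.08] mean 0.081
off px [  nan -0.6  -0.63 -0.72 -0.65 -0.76 -0.72] mean nan
off px [  nan -0.57 -0.73 -0.85 -0.85 -0.8  -0.84] mean nanoff.py:11: RuntimeWarning: invalid value encountered in scalar divide
  r.append([(L+H)/2,(b*x).sum()/b.sum()])
```

```bash
cat > off2.py <<'E'
from h import *
def off2(f):
    im=cv2.imread(f"pics/{f}_raw.png").astype(float);v=[]
    for y in range(221,228):
        R,G=im[y,:,2],im[y,:,1]; x=np.arange(512)
        i=[k for k in range(250,275) if R[k]-G[k]>40]; lo,hi=min(i)-1,max(i)+2
        # extend left if pointer hangs outside
        while G[lo]<60: lo-=1
        s=slice(lo,hi); g=np.clip((122-G[s])/112,0,1); r=np.clip((95-R[s])/85,0,1)
        v.append([(g*x[s]).sum()/g.sum(),(r*x[s]).sum()/r.sum(),g.sum(),r.sum()])
    v=np.array(v);d=v[:,1]-v[:,0];print(f,d.round(2),np.median(d).round(3),"widths",np.median(v[:,2:],0).round(2))
E
python3 -c "
from off2 import *
for f in('side3','side4','side7','side8','side10'): off2(f)"
```

```text
side3 [-1.   -0.87 -0.82 -0.8  -0.91 -1.05 -1.3 ] -0.906 widths [4.85 1.64]
side4 [-0.06  0.04  0.14  0.13  0.1   0.12  0.13] 0.125 widths [4.96 1.62]
side7 [-0.54 -0.62 -0.58 -0.64 -0.68 -0.73 -0.66] -0.645 widths [4.88 1.86]
side8 [-0.75 -0.75 -0.74 -0.87 -0.87 -0.99 -1.18] -0.87 widths [4.82 1.59]
side10 [-0.86 -0.91 -0.86 -0.91 -1.03 -1.   -1.13] -0.91 widths [4.93 1.6 ]
```

Consistent profile offsets give side4 +0.1 px, side8 -0.87 and side10 -0.91, at 0.044 rad/px. So the mark is at about 0.199 rad lean, and the gauge is now tilted about 0.07 in the grip, having slipped a little with each rock. The end-face length in the side view (bias about -0.45 px) tracks this, so it can be checked in place. I'll redo it with an even lighter touch, standing upright at tool lean -0.07.

Request:
{"method": "carry_out", "body": {
  "plan": [
    {"tx":0,"ty":0,"tz":0,"rx":0.03105,"ry":0.1154,"rz":0},
    {"tx":0,"ty":0,"tz":0,"rx":0.03105,"ry":0.1154,"rz":0},
    {"tx":8,"ty":30,"tz":0,"rx":0,"ry":0,"rz":0.14},
    {"tx":8,"ty":45,"tz":0,"rx":0,"ry":0,"rz":0.14},
    {"tx":8,"ty":45,"tz":0,"rx":0,"ry":0,"rz":0.14},
    {"tx":8,"ty":45,"tz":0,"rx":0,"ry":0,"rz":0.14},
    {"tx":8,"ty":45,"tz":0,"rx":0,"ry":0,"rz":0.14},
    {"tx":8,"ty":45,"tz":0,"rx":0,"ry":0,"rz":0.14},
    {"tx":8,"ty":45,"tz":0,"rx":0,"ry":0,"rz":0.14},
    {"tx":8,"ty":45,"tz":0,"rx":0,"ry":0,"rz":0.14},
    {"tx":8,"ty":45,"tz":0,"rx":0,"ry":0,"rz":0.14},
    {"tx":8,"ty":45,"tz":0,"rx":0,"ry":0,"rz":0.14}
  ]
}}

```text
time: 29.95
tool_pos: [460.7, 61.2, 432.1]
tcp_rot: [3.14, 0.069, 1.143]
contact_force: [1.1, 0.4, -3.1]
grip_width: 27.6
finger_force: 30.0
```

Request:
{"method": "carry_out", "body": {
  "plan": [
    {"tx":8,"ty":44,"tz":0,"rx":0,"ry":0,"rz":0.14},
    {"tx":5.6,"ty":33.8,"tz":0,"rx":0,"ry":0,"rz":0.065},
    {"tx":0,"ty":0,"tz":-45,"rx":0,"ry":0,"rz":0},
    {"tx":0,"ty":0,"tz":-45,"rx":0,"ry":0,"rz":0},
    {"tx":0,"ty":0,"tz":-45,"rx":0,"ry":0,"rz":0},
    {"tx":0,"ty":0,"tz":-30,"rx":0,"ry":0,"rz":0},
    {"tx":0,"ty":0,"tz":-14,"rx":0,"ry":0,"rz":0},
    {"tx":0,"ty":0,"tz":-4,"rx":0,"ry":0,"rz":0},
    {"tx":0,"ty":0,"tz":-1,"rx":0,"ry":0,"rz":0},
    {"tx":0,"ty":0,"tz":0,"rx":0,"ry":0,"rz":0},
    {"tx":0,"ty":0,"tz":0,"rx":0,"ry":0,"rz":0},
    {"tx":0,"ty":0,"tz":0,"rx":0,"ry":0,"rz":0}
  ]
}}

```text
time: 31.15
tool_pos: [474.6, 137.1, 248.7]
tcp_rot: [3.14, 0.069, 1.342]
contact_force: [0.5, -0.1, -3.0]
grip_width: 27.6
finger_force: 30.0
```

Request:
{"method": "carry_out", "body": {
  "plan": [
    {"tx":0,"ty":0,"tz":-0.6,"rx":0,"ry":0,"rz":0},
    {"tx":0,"ty":0,"tz":-0.5,"rx":0,"ry":0,"rz":0},
    {"tx":0,"ty":0,"tz":-0.3,"rx":0,"ry":0,"rz":0},
    {"tx":0,"ty":0,"tz":0,"rx":0,"ry":0,"rz":0},
    {"tx":0,"ty":0,"tz":0,"rx":0,"ry":0,"rz":0},
    {"tx":0,"ty":0,"tz":0,"rx":0,"ry":0,"rz":0}
  ]
}}

```text
time: 31.75
tool_pos: [474.4, 137.0, 246.8]
tcp_rot: [3.141, 0.07, 1.342]
contact_force: [-0.2, 0.2, 3.0]
grip_width: 27.7
finger_force: 30.0
```

Request:
{"method": "carry_out", "body": {
  "plan": [
    {"tx":0,"ty":0,"tz":0.25,"rx":0,"ry":0,"rz":0},
    {"tx":-0.48,"ty":-2.055,"tz":0,"rx":0.01938,"ry":-0.00452,"rz":0},
    {"tx":-0.48,"ty":-2.055,"tz":-0.035,"rx":0.01938,"ry":-0.00452,"rz":0},
    {"tx":-0.48,"ty":-2.055,"tz":-0.07,"rx":0.01938,"ry":-0.00452,"rz":0},
    {"tx":0,"ty":0,"tz":0,"rx":0,"ry":0,"rz":0}
  ]
}}

```text
time: 32.25
tool_pos: [472.8, 130.3, 246.7]
tcp_rot: [3.141, 0.009, 1.34]
contact_force: [0.3, 0.4, 0.4]
grip_width: 27.8
finger_force: 30.0
```

Request:
{"method": "carry_out", "body": {
  "plan": [
    {"tx":-0.48,"ty":-2.055,"tz":-0.13,"rx":0.01938,"ry":-0.00452,"rz":0},
    {"tx":-0.48,"ty":-2.055,"tz":-0.16,"rx":0.01938,"ry":-0.00452,"rz":0},
    {"tx":-0.48,"ty":-2.055,"tz":-0.2,"rx":0.01938,"ry":-0.00452,"rz":0},
    {"tx":0,"ty":0,"tz":0,"rx":0,"ry":0,"rz":0}
  ]
}}

```text
time: 32.65
tool_pos: [471.3, 124.2, 246.1]
tcp_rot: [3.141, -0.051, 1.341]
contact_force: [1.2, -0.1, -0.4]
grip_width: 27.9
finger_force: 30.0
```

Request:
{"method": "carry_out", "body": {
  "plan": [
    {"tx":-0.48,"ty":-2.055,"tz":-0.24,"rx":0.01938,"ry":-0.00452,"rz":0},
    {"tx":-0.48,"ty":-2.055,"tz":-0.28,"rx":0.01938,"ry":-0.00452,"rz":0},
    {"tx":-0.48,"ty":-2.055,"tz":-0.31,"rx":0.01938,"ry":-0.00452,"rz":0},
    {"tx":-0.48,"ty":-2.055,"tz":-0.35,"rx":0.01938,"ry":-0.00452,"rz":0},
    {"tx":0,"ty":0,"tz":0,"rx":0,"ry":0,"rz":0},
    {"tx":0,"ty":0,"tz":0,"rx":0,"ry":0,"rz":0}
  ]
}}

```text
time: 33.25
tool_pos: [469.5, 116.3, 244.9]
tcp_rot: [3.141, -0.129, 1.341]
contact_force: [0.3, -0.2, 0.5]
grip_width: 27.7
finger_force: 30.0
```

Run:
```python
from chk import *
ims=[snap("side",f"sb{i}") for i in range(2)];o=bot.get_obs();print(o['time'],o['tool_pos'],o['tcp_rot'],o['contact_force'])
for e in(.07,.09): chk(ims,o['tool_pos'],o['tcp_rot'],e)
old=[cv2.imread(f"pics/s9{i}_raw.png") for i in range(3)]
chk(old,[470.13,118.04,245.11],[3.1409,-.1692,1.3420],.07)
chk([cv2.imread("pics/side6_raw.png")],[469.84,118.06,244.9],[3.14036,-.1958,1.342],.042)
```

```text
33.35 [469.48674778 116.42119794 244.89999879] [ 3.1412263  -0.1288934   1.34186803] [ 0.75608561 -1.54563702  0.16715417]
extra 0.07 pred bot/top/len 181.67 141.78 39.89 obs 180.29 141.6 38.69
[100.0, 100.0, 99.0, 99.0, 99.0, 97.0, 110.0, 101.0, 97.0, 99.0, 98.0]
extra 0.09 pred bot/top/len 181.37 142.21 39.15 obs 180.29 141.81 38.48
[100.0, 99.0, 99.0, 99.0, 97.0, 110.0, 101.0, 97.0, 99.0, 98.0, 98.0]
extra 0.07 pred bot/top/len 180.82 142.43 38.38 obs 179.76 141.7 38.06
[99.0, 99.0, 99.0, 99.0, 97.0, 109.0, 100.0, 98.0, 98.0, 98.0, 98.0]
extra 0.042 pred bot/top/len 181.04 142.61 38.43 obs 179.88 141.95 37.93
[99.0, 99.0, 99.0, 99.0, 96.0, 110.0, 101.0, 97.0, 99.0, 99.0, 99.0]
```

The in-place cue suggests about 0.02–0.03 rad of extra lean again, with ±0.012 uncertainty. At 33 s there's room for one definitive dial reading, then a final placing that allows for the known drift.

Request:
{"method": "carry_out", "body": {
  "plan": [
    {"tx":0,"ty":0,"tz":10,"rx":0,"ry":0,"rz":0},
    {"tx":0,"ty":0,"tz":42,"rx":0,"ry":0,"rz":0},
    {"tx":0,"ty":0,"tz":45,"rx":0,"ry":0,"rz":0},
    {"tx":0,"ty":0,"tz":45,"rx":0,"ry":0,"rz":0},
    {"tx":0,"ty":0,"tz":45,"rx":0,"ry":0,"rz":-0.13},
    {"tx":-8,"ty":-45,"tz":0,"rx":0,"ry":0,"rz":-0.14},
    {"tx":-8,"ty":-45,"tz":0,"rx":0,"ry":0,"rz":-0.14},
    {"tx":-8,"ty":-45,"tz":0,"rx":0,"ry":0,"rz":-0.14},
    {"tx":-8,"ty":-45,"tz":0,"rx":0,"ry":0,"rz":-0.14},
    {"tx":-8,"ty":-45,"tz":0,"rx":0,"ry":0,"rz":-0.14},
    {"tx":-8,"ty":-45,"tz":0,"rx":0,"ry":0,"rz":-0.14},
    {"tx":-8,"ty":-45,"tz":0,"rx":0,"ry":0,"rz":-0.14}
  ]
}}

```text
time: 34.55
tool_pos: [412.5, -199.6, 432.3]
tcp_rot: [-3.141, -0.129, 0.226]
contact_force: [0.6, 1.4, -3.6]
grip_width: 28.0
finger_force: 30.0
```

Request:
{"method": "carry_out", "body": {
  "plan": [
    {"tx":-8,"ty":-45,"tz":0,"rx":0,"ry":0,"rz":-0.14},
    {"tx":-8,"ty":-45,"tz":0,"rx":0,"ry":0,"rz":-0.14},
    {"tx":-8,"ty":-45,"tz":0,"rx":0,"ry":0,"rz":-0.14},
    {"tx":-8.8,"ty":-42.2,"tz":0,"rx":0,"ry":0,"rz":-0.075},
    {"tx":0,"ty":0,"tz":0,"rx":0,"ry":0,"rz":0},
    {"tx":0,"ty":0,"tz":0,"rx":0,"ry":0,"rz":0},
    {"tx":0,"ty":0,"tz":0,"rx":0,"ry":0,"rz":0},
    {"tx":0,"ty":0,"tz":0,"rx":0,"ry":0,"rz":0},
    {"tx":0,"ty":0,"tz":0,"rx":0,"ry":0,"rz":0},
    {"tx":0,"ty":0,"tz":0,"rx":0,"ry":0,"rz":0},
    {"tx":0,"ty":0,"tz":0,"rx":0,"ry":0,"rz":0},
    {"tx":0,"ty":0,"tz":0,"rx":0,"ry":0,"rz":0}
  ]
}}

```text
time: 35.75
tool_pos: [380.7, -375.6, 432.1]
tcp_rot: [3.141, -0.129, -0.263]
contact_force: [-1.3, -0.4, -3.0]
grip_width: 27.5
finger_force: 30.0
```

Run:
```python
from off2 import *
im=snap("side","side12");o=bot.get_obs();print(o['time'],o['tcp_rot'],o['tool_pos'],o['grip_width'])
off2("side10");off2("side12")
```

```text
35.8 [ 3.1411858  -0.12924931 -0.26295   ] [ 380.68893415 -375.61643877  432.00583524] 27.665555993041927
side10 [-0.86 -0.91 -0.86 -0.91 -1.03 -1.   -1.13] -0.91 widths [4.93 1.6 ]
side12 [-1.05 -1.21 -1.16 -1.11 -1.15 -1.06 -1.25] -1.145 widths [4.85 1.67]
```

```bash
cat > est.py <<'E'
from h import *
from scipy.spatial.transform import Rotation as Ro
def corners(pos,rpy,e):
    T=Ro.from_euler('xyz',rpy).as_matrix();ex=T[:,1];ez=-T[:,2];g=np.array(pos)+18.8*ez
    ez=Ro.from_rotvec(e*ex).as_matrix()@ez;ey=np.cross(ez,ex);b=g-125.5*ez-60*ey
    return proj("side",[b,b+134*ez,b+134*ez+120*ey])
def show(names,pos,rpy,e):
    im=np.mean([cv2.imread(f"pics/{n}_raw.png").astype(float) for n in names],0)
    P=corners(pos,rpy,e);print(names[0],e,P.round(2).tolist())
    u0=P[2][0]
    for u in(int(u0)-4,int(u0)-1,int(u0)+2):
        c=im[108:130,u];print(u,"rows108+",[(int(a),int(a-b)) for a,b in zip(c[:,2],c[:,0])])
E
python3 - <<'E'
from est import *
show(["side6"],[469.84,118.06,244.9],[3.14036,-.1958,1.342],.042)
show(["s90","s91","s92"],[470.13,118.04,245.11],[3.1409,-.1692,1.3420],.07)
show(["sb0","sb1"],[469.48,116.42,244.9],[3.1412,-.1289,1.3419],.1)
E
```

```text
side6 0.042 [[225.5, 181.04], [224.36, 142.61], [222.29, 114.24]]
218 rows108+ [(5, -7), (34, 14), (67, 45), (100, 22), (110, 15), (112, 17), (97, 15), (56, 7), (41, -3), (21, -11), (140, 96), (211, 150), (207, 149), (201, 145), (135, 100), (71, 50), (66, 49), (72, 49), (70, 50), (49, 36), (41, 31), (42, 27)]
221 rows108+ [(5, -7), (48, 24), (69, 46), (97, 20), (108, 15), (109, 18), (99, 15), (57, 5), (30, -5), (9, -21), (200, 141), (230, 161), (222, 154), (197, 138), (191, 136), (133, 95), (81, 59), (187, 132), (142, 105), (93, 67), (100, 72), (99, 73)]
224 rows108+ [(9, -6), (46, 26), (69, 47), (99, 20), (106, 14), (111, 18), (98, 15), (56, 6), (31, -4), (10, -24), (200, 139), (229, 159), (221, 155), (200, 139), (194, 138), (126, 92), (76, 56), (187, 134), (143, 101), (92, 67), (97, 68), (98, 71)]
s90 0.07 [[225.57, 180.82], [224.47, 142.43], [222.39, 114.03]]
218 rows108+ [(35, 13), (67, 43), (91, 29), (106, 16), (109, 14), (113, 17), (72, 9), (38, 0), (31, -9), (92, 57), (181, 127), (201, 144), (196, 141), (142, 104), (74, 55), (62, 46), (68, 50), (53, 36), (45, 27), (43, 29), (4
[... 622 characters left out ...]
, (109, 14), (113, 17), (79, 10), (45, 0), (37, -6), (48, 14), (169, 121), (194, 138), (195, 140), (201, 147), (135, 101), (70, 53), (65, 48), (69, 52), (69, 51), (73, 52), (52, 35), (40, 27), (42, 28)]
221 rows108+ [(68, 43), (87, 38), (100, 18), (106, 15), (109, 16), (78, 10), (41, -1), (26, -11), (88, 49), (177, 125), (195, 138), (190, 133), (189, 134), (195, 138), (129, 93), (85, 60), (97, 69), (98, 71), (98, 71), (99, 72), (99, 71), (99, 71)]
224 rows108+ [(65, 42), (90, 34), (104, 19), (106, 16), (111, 16), (76, 10), (43, -3), (28, -13), (86, 50), (178, 125), (192, 138), (189, 132), (188, 133), (197, 139), (133, 95), (89, 64), (94, 72), (97, 71), (99, 71), (98, 71), (99, 72), (98, 73)]
```

The dial reads about 0.05 over, so the in-grip tilt is now about 0.12 and tool lean 0.079 puts the pointer on the mark. The slip comes from dragging the base while loaded. This time I'll touch upright, relieve the push almost fully, rock, then settle gently along the base normal.

Request:
{"method": "carry_out", "body": {
  "plan": [
    {"tx":0,"ty":0,"tz":0,"rx":0.02157,"ry":0.0801,"rz":0},
    {"tx":0,"ty":0,"tz":0,"rx":0.02157,"ry":0.0801,"rz":0},
    {"tx":0,"ty":0,"tz":0,"rx":0.02157,"ry":0.0801,"rz":0},
    {"tx":8,"ty":30,"tz":0,"rx":0,"ry":0,"rz":0.14},
    {"tx":8,"ty":45,"tz":0,"rx":0,"ry":0,"rz":0.14},
    {"tx":8,"ty":45,"tz":0,"rx":0,"ry":0,"rz":0.14},
    {"tx":8,"ty":45,"tz":0,"rx":0,"ry":0,"rz":0.14},
    {"tx":8,"ty":45,"tz":0,"rx":0,"ry":0,"rz":0.14},
    {"tx":8,"ty":45,"tz":0,"rx":0,"ry":0,"rz":0.14},
    {"tx":8,"ty":45,"tz":0,"rx":0,"ry":0,"rz":0.14},
    {"tx":8,"ty":45,"tz":0,"rx":0,"ry":0,"rz":0.14},
    {"tx":8,"ty":45,"tz":0,"rx":0,"ry":0,"rz":0.14}
  ]
}}

```text
time: 37.0
tool_pos: [452.7, 16.2, 432.2]
tcp_rot: [3.14, 0.119, 1.003]
contact_force: [1.3, 0.2, -2.2]
grip_width: 28.1
finger_force: 30.0
```

Request:
{"method": "carry_out", "body": {
  "plan": [
    {"tx":8,"ty":45,"tz":0,"rx":0,"ry":0,"rz":0.14},
    {"tx":8,"ty":45,"tz":0,"rx":0,"ry":0,"rz":0.14},
    {"tx":5.5,"ty":31.6,"tz":0,"rx":0,"ry":0,"rz":0.065},
    {"tx":0,"ty":0,"tz":-45,"rx":0,"ry":0,"rz":0},
    {"tx":0,"ty":0,"tz":-45,"rx":0,"ry":0,"rz":0},
    {"tx":0,"ty":0,"tz":-45,"rx":0,"ry":0,"rz":0},
    {"tx":0,"ty":0,"tz":-30,"rx":0,"ry":0,"rz":0},
    {"tx":0,"ty":0,"tz":-14,"rx":0,"ry":0,"rz":0},
    {"tx":0,"ty":0,"tz":-4,"rx":0,"ry":0,"rz":0},
    {"tx":0,"ty":0,"tz":-1,"rx":0,"ry":0,"rz":0},
    {"tx":0,"ty":0,"tz":0,"rx":0,"ry":0,"rz":0},
    {"tx":0,"ty":0,"tz":0,"rx":0,"ry":0,"rz":0}
  ]
}}

```text
time: 38.2
tool_pos: [474.8, 136.0, 249.1]
tcp_rot: [3.139, 0.119, 1.341]
contact_force: [0.2, -0.4, -3.4]
grip_width: 27.5
finger_force: 30.0
```

Request:
{"method": "carry_out", "body": {
  "plan": [
    {"tx":0,"ty":0,"tz":-0.6,"rx":0,"ry":0,"rz":0},
    {"tx":0,"ty":0,"tz":-0.5,"rx":0,"ry":0,"rz":0},
    {"tx":0,"ty":0,"tz":0,"rx":0,"ry":0,"rz":0},
    {"tx":0,"ty":0,"tz":0,"rx":0,"ry":0,"rz":0}
  ]
}}

```text
time: 38.6
tool_pos: [474.3, 135.9, 247.1]
tcp_rot: [3.141, 0.119, 1.342]
contact_force: [-0.1, -0.2, -2.6]
grip_width: 27.9
finger_force: 30.0
```

Run:
```python
from chk import *
ims=[snap("side","sc0")];o=bot.get_obs();print(o['time'],o['tool_pos'],o['tcp_rot'],o['contact_force'])
chk(ims,o['tool_pos'],o['tcp_rot'],.12)
```

```text
38.65 [474.27741213 135.87170936 247.05453442] [3.14077573 0.11950275 1.3417549 ] [ 0.44595539 -0.31881036 -2.45112079]
extra 0.12 pred bot/top/len 178.24 132.31 45.93 obs 176.27 130.97 45.31
[155.0, 139.0, 123.0, 116.0, 177.0, 213.0, 161.0, 106.0, 98.0, 101.0, 101.0]
```

Net force is about 0, so it hasn't quite touched, and the upright cue suggests the grip tilt may be nearer 0.15. I'll touch upright now and rock lightly to tool lean ≈0.06. Then a last dial reading at that lean, correct there, and return keeping the lean so nothing has to swing back.

Request:
{"method": "carry_out", "body": {
  "plan": [
    {"tx":0,"ty":0,"tz":-0.4,"rx":0,"ry":0,"rz":0},
    {"tx":0,"ty":0,"tz":0,"rx":0,"ry":0,"rz":0},
    {"tx":0,"ty":0,"tz":0,"rx":0,"ry":0,"rz":0}
  ]
}}

```text
time: 38.95
tool_pos: [474.3, 135.9, 247.0]
tcp_rot: [3.14, 0.119, 1.342]
contact_force: [-1.0, 0.1, 3.8]
grip_width: 27.7
finger_force: 30.0
```

Request:
{"method": "carry_out", "body": {
  "plan": [
    {"tx":0,"ty":0,"tz":0.05,"rx":0,"ry":0,"rz":0},
    {"tx":-0.482,"ty":-2.067,"tz":-0.06,"rx":0.01948,"ry":-0.00454,"rz":0},
    {"tx":-0.482,"ty":-2.067,"tz":-0.1,"rx":0.01948,"ry":-0.00454,"rz":0},
    {"tx":-0.482,"ty":-2.067,"tz":-0.14,"rx":0.01948,"ry":-0.00454,"rz":0},
    {"tx":-0.482,"ty":-2.067,"tz":-0.18,"rx":0.01948,"ry":-0.00454,"rz":0},
    {"tx":-0.482,"ty":-2.067,"tz":-0.22,"rx":0.01948,"ry":-0.00454,"rz":0},
    {"tx":-0.482,"ty":-2.067,"tz":-0.26,"rx":0.01948,"ry":-0.00454,"rz":0},
    {"tx":-0.482,"ty":-2.067,"tz":-0.3,"rx":0.01948,"ry":-0.00454,"rz":0},
    {"tx":-0.482,"ty":-2.067,"tz":-0.33,"rx":0.01948,"ry":-0.00454,"rz":0},
    {"tx":-0.482,"ty":-2.067,"tz":-0.37,"rx":0.01948,"ry":-0.00454,"rz":0},
    {"tx":0,"ty":0,"tz":0,"rx":0,"ry":0,"rz":0}
  ]
}}

```text
time: 40.05
tool_pos: [469.9, 116.9, 245.1]
tcp_rot: [3.14, -0.062, 1.341]
contact_force: [-0.8, 0.3, 4.4]
grip_width: 27.8
finger_force: 30.0
```

Run:
```python
from chk import *
ims=[snap("side","sd0")];o=bot.get_obs();print(o['time'],o['tool_pos'],o['tcp_rot'],o['contact_force'])
chk(ims,o['tool_pos'],o['tcp_rot'],.12)
chk(ims,o['tool_pos'],o['tcp_rot'],.15)
```

```text
40.1 [469.92954865 117.00459685 245.07028971] [ 3.14040041 -0.06119687  1.34103518] [-1.00264744  0.01720161  6.01942632]
extra 0.12 pred bot/top/len 181.46 140.95 40.51 obs 179.66 140.13 39.53
[99.0, 98.0, 97.0, 109.0, 109.0, 119.0, 127.0, 105.0, 96.0, 98.0, 98.0]
extra 0.15 pred bot/top/len 181.02 141.6 39.42 obs 179.66 140.12 39.54
[98.0, 97.0, 109.0, 109.0, 119.0, 127.0, 105.0, 96.0, 98.0, 98.0, 98.0]
```

Request:
{"method": "carry_out", "body": {
  "plan": [
    {"tx":0,"ty":0,"tz":10,"rx":0,"ry":0,"rz":0},
    {"tx":0,"ty":0,"tz":42,"rx":0,"ry":0,"rz":0},
    {"tx":0,"ty":0,"tz":45,"rx":0,"ry":0,"rz":0},
    {"tx":0,"ty":0,"tz":45,"rx":0,"ry":0,"rz":-0.065},
    {"tx":0,"ty":-15,"tz":45,"rx":0,"ry":0,"rz":-0.13},
    {"tx":-8,"ty":-45,"tz":0,"rx":0,"ry":0,"rz":-0.14},
    {"tx":-8,"ty":-45,"tz":0,"rx":0,"ry":0,"rz":-0.14},
    {"tx":-8,"ty":-45,"tz":0,"rx":0,"ry":0,"rz":-0.14},
    {"tx":-8,"ty":-45,"tz":0,"rx":0,"ry":0,"rz":-0.14},
    {"tx":-8,"ty":-45,"tz":0,"rx":0,"ry":0,"rz":-0.14},
    {"tx":-8,"ty":-45,"tz":0,"rx":0,"ry":0,"rz":-0.14},
    {"tx":-8,"ty":-45,"tz":0,"rx":0,"ry":0,"rz":-0.14}
  ]
}}

```text
time: 41.3
tool_pos: [412.9, -214.3, 431.6]
tcp_rot: [-3.142, -0.06, 0.161]
contact_force: [0.5, -0.6, -2.8]
grip_width: 27.8
finger_force: 30.0
```

Request:
{"method": "carry_out", "body": {
  "plan": [
    {"tx":-8,"ty":-45,"tz":0,"rx":0,"ry":0,"rz":-0.14},
    {"tx":-8,"ty":-45,"tz":0,"rx":0,"ry":0,"rz":-0.14},
    {"tx":-8,"ty":-45,"tz":0,"rx":0,"ry":0,"rz":-0.1},
    {"tx":-9.2,"ty":-27.8,"tz":0,"rx":0,"ry":0,"rz":-0.05},
    {"tx":0,"ty":0,"tz":0,"rx":0,"ry":0,"rz":0},
    {"tx":0,"ty":0,"tz":0,"rx":0,"ry":0,"rz":0},
    {"tx":0,"ty":0,"tz":0,"rx":0,"ry":0,"rz":0},
    {"tx":0,"ty":0,"tz":0,"rx":0,"ry":0,"rz":0},
    {"tx":0,"ty":0,"tz":0,"rx":0,"ry":0,"rz":0},
    {"tx":0,"ty":0,"tz":0,"rx":0,"ry":0,"rz":0},
    {"tx":0,"ty":0,"tz":0,"rx":0,"ry":0,"rz":0},
    {"tx":0,"ty":0,"tz":0,"rx":0,"ry":0,"rz":0}
  ]
}}

```text
time: 42.5
tool_pos: [380.7, -375.4, 431.6]
tcp_rot: [3.141, -0.06, -0.263]
contact_force: [-0.0, -0.5, -3.1]
grip_width: 27.8
finger_force: 30.0
```

Run:
```python
from off2 import *
im=snap("side","side14");o=bot.get_obs();print(o['time'],o['tcp_rot'],o['tool_pos'],o['grip_width'])
off2("side14")
for r in (222,225):
    row=im[r,250:272].astype(int); print(r,"R",row[:,2].tolist(),"G",row[:,1].tolist())
```

```text
42.55 [ 3.14121166 -0.06035175 -0.26299366] [ 380.63600996 -375.43085482  431.56571492] 27.716089259395407
side14 [-0.24 -0.11 -0.2  -0.25 -0.27 -0.27 -0.29] -0.25 widths [4.99 1.76]
222 R [114, 111, 112, 113, 115, 115, 114, 113, 113, 113, 105, 92, 0, 18, 69, 95, 121, 118, 118, 115, 115, 113] G [112, 108, 109, 109, 112, 114, 111, 109, 112, 116, 93, 7, 9, 5, 11, 31, 126, 118, 117, 112, 113, 110]
225 R [114, 115, 117, 98, 0, 116, 117, 115, 117, 120, 107, 97, 22, 19, 95, 95, 124, 118, 0, 126, 119, 119] G [110, 113, 115, 96, 0, 115, 116, 113, 116, 122, 96, 14, 3, 7, 14, 34, 129, 118, 0, 125, 114, 114]
```

The dial now reads -0.25 px, only about 0.011 rad over, and the in-place image cue agreed (0.207 vs 0.210). Target tool lean is 0.049. I'll return with tool lean 0.03, touch, and do the last 0.02 of rocking on the rib.

Request:
{"method": "carry_out", "body": {
  "plan": [
    {"tx":5,"ty":25,"tz":0,"rx":0.0078,"ry":0.029,"rz":0},
    {"tx":8,"ty":45,"tz":0,"rx":0,"ry":0,"rz":0.14},
    {"tx":8,"ty":45,"tz":0,"rx":0,"ry":0,"rz":0.14},
    {"tx":8,"ty":45,"tz":0,"rx":0,"ry":0,"rz":0.14},
    {"tx":8,"ty":45,"tz":0,"rx":0,"ry":0,"rz":0.14},
    {"tx":8,"ty":45,"tz":0,"rx":0,"ry":0,"rz":0.14},
    {"tx":8,"ty":45,"tz":0,"rx":0,"ry":0,"rz":0.14},
    {"tx":8,"ty":45,"tz":0,"rx":0,"ry":0,"rz":0.14},
    {"tx":8,"ty":45,"tz":0,"rx":0,"ry":0,"rz":0.14},
    {"tx":8,"ty":45,"tz":0,"rx":0,"ry":0,"rz":0.14},
    {"tx":8,"ty":45,"tz":0,"rx":0,"ry":0,"rz":0.14},
    {"tx":5,"ty":20.6,"tz":0,"rx":0,"ry":0,"rz":0.14}
  ]
}}

```text
time: 43.75
tool_pos: [470.5, 123.5, 431.6]
tcp_rot: [3.141, -0.032, 1.286]
contact_force: [-0.6, -0.4, -2.5]
grip_width: 27.9
finger_force: 30.0
```

Request:
{"method": "carry_out", "body": {
  "plan": [
    {"tx":0,"ty":0,"tz":-25,"rx":0,"ry":0,"rz":0.064},
    {"tx":0,"ty":0,"tz":-45,"rx":0,"ry":0,"rz":0},
    {"tx":0,"ty":0,"tz":-45,"rx":0,"ry":0,"rz":0},
    {"tx":0,"ty":0,"tz":-40,"rx":0,"ry":0,"rz":0},
    {"tx":0,"ty":0,"tz":-20,"rx":0,"ry":0,"rz":0},
    {"tx":0,"ty":0,"tz":-8.5,"rx":0,"ry":0,"rz":0},
    {"tx":0,"ty":0,"tz":0,"rx":0,"ry":0,"rz":0},
    {"tx":0,"ty":0,"tz":0,"rx":0,"ry":0,"rz":0},
    {"tx":0,"ty":0,"tz":0,"rx":0,"ry":0,"rz":0}
  ]
}}

```text
time: 44.65
tool_pos: [471.4, 120.1, 249.4]
tcp_rot: [3.139, -0.031, 1.341]
contact_force: [0.1, -0.0, -3.4]
grip_width: 27.8
finger_force: 30.0
```

Request:
{"method": "carry_out", "body": {
  "plan": [
    {"tx":0,"ty":0,"tz":-1.2,"rx":0,"ry":0,"rz":0},
    {"tx":0,"ty":0,"tz":-1,"rx":0,"ry":0,"rz":0},
    {"tx":0,"ty":0,"tz":-0.3,"rx":0,"ry":0,"rz":0},
    {"tx":0,"ty":0,"tz":0,"rx":0,"ry":0,"rz":0},
    {"tx":0,"ty":0,"tz":0,"rx":0,"ry":0,"rz":0}
  ]
}}

```text
time: 45.15
tool_pos: [470.7, 120.1, 245.8]
tcp_rot: [3.141, -0.03, 1.341]
contact_force: [-0.3, -0.4, -1.3]
grip_width: 27.6
finger_force: 30.0
```

Request:
{"method": "carry_out", "body": {
  "plan": [
    {"tx":0,"ty":0,"tz":-0.3,"rx":0,"ry":0,"rz":0},
    {"tx":0,"ty":0,"tz":0,"rx":0,"ry":0,"rz":0}
  ]
}}

```text
time: 45.35
tool_pos: [470.7, 120.0, 245.7]
tcp_rot: [3.14, -0.031, 1.341]
contact_force: [-0.5, 0.3, 2.4]
grip_width: 27.9
finger_force: 30.0
```

Request:
{"method": "carry_out", "body": {
  "plan": [
    {"tx":-0.22,"ty":-0.97,"tz":-0.15,"rx":0.0093,"ry":-0.0022,"rz":0},
    {"tx":-0.22,"ty":-0.97,"tz":-0.2,"rx":0.0093,"ry":-0.0022,"rz":0},
    {"tx":0,"ty":0,"tz":0,"rx":0,"ry":0,"rz":0},
    {"tx":0,"ty":0,"tz":0,"rx":0,"ry":0,"rz":0},
    {"tx":0,"ty":0,"tz":0,"rx":0,"ry":0,"rz":0}
  ]
}}

```text
time: 45.85
tool_pos: [470.3, 118.0, 245.4]
tcp_rot: [3.14, -0.05, 1.341]
contact_force: [-1.4, -0.8, 5.5]
grip_width: 27.5
finger_force: 30.0
```

Run:
```python
from chk import *
ims=[snap("side","se0")];o=bot.get_obs();print(o['time'],o['tool_pos'],o['tcp_rot'],o['contact_force'])
chk(ims,o['tool_pos'],o['tcp_rot'],.15)
```

```text
45.9 [470.28930437 117.99286102 245.3463268 ] [ 3.1404198  -0.05007739  1.3407007 ] [-1.6137375  -1.11552008  6.17648891]
extra 0.15 pred bot/top/len 180.86 141.04 39.82 obs 179.75 140.27 39.48
[98.0, 97.0, 108.0, 108.0, 125.0, 139.0, 106.0, 95.0, 98.0, 97.0, 98.0]
```

Request:
{"method": "carry_out", "body": {
  "plan": [
    {"tx":0,"ty":0,"tz":0.3,"rx":0,"ry":0,"rz":0},
    {"tx":0,"ty":0,"tz":0,"rx":0,"ry":0,"rz":0},
    {"tx":0,"ty":0,"tz":0,"rx":0,"ry":0,"rz":0},
    {"tx":0,"ty":0,"tz":0,"rx":0,"ry":0,"rz":0}
  ]
}}

```text
time: 46.3
tool_pos: [470.3, 118.1, 245.4]
tcp_rot: [3.141, -0.05, 1.341]
contact_force: [-0.5, -1.7, 6.0]
grip_width: 28.1
finger_force: 30.0
```

Request:
{"method": "carry_out", "body": {
  "plan": [
    {"tx":0,"ty":0,"tz":0,"rx":0,"ry":0,"rz":0},
    {"tx":0,"ty":0,"tz":0,"rx":0,"ry":0,"rz":0},
    {"tx":0,"ty":0,"tz":0,"rx":0,"ry":0,"rz":0}
  ]
}}

```text
time: 46.6
tool_pos: [470.3, 118.1, 245.4]
tcp_rot: [3.141, -0.05, 1.341]
contact_force: [-1.7, -0.7, 5.0]
grip_width: 28.2
finger_force: 30.0
```

Request:
{"method": "carry_out", "body": {
  "plan": [
    {"tx":0,"ty":0,"tz":0.2,"rx":0,"ry":0,"rz":0},
    {"tx":0,"ty":0,"tz":0,"rx":0,"ry":0,"rz":0},
    {"tx":0,"ty":0,"tz":0,"rx":0,"ry":0,"rz":0},
    {"tx":0,"ty":0,"tz":0,"rx":0,"ry":0,"rz":0},
    {"tx":0,"ty":0,"tz":0,"rx":0,"ry":0,"rz":0}
  ]
}}

```text
time: 47.1
tool_pos: [470.3, 118.1, 245.4]
tcp_rot: [3.141, -0.049, 1.341]
contact_force: [-0.5, -1.2, 3.9]
grip_width: 27.8
finger_force: 30.0
```

The net push is a steady ~6 N, the tool lean is 0.049, and the base is on the rib. Handing in.

```bash
python3 -c "
from plant import bot
print(bot.close_job())"
```

```text
the job is handed in; nothing more can be done
None
```

Handed in at about 47 s of 51: the middle gauge is held on the rib at about 0.20 rad lean with a push of roughly 6 N, where I expect the pointer to be on the red mark to within about 0.02 rad; the dial faced away from both cameras at the end, so that comes from in-air dial readings and a side-view check, and because the gauge kept slipping in the grip I lifted it off the rib four times to re-read the dial, standing it upright again each time but the last, when I set it down already leaning and rocked only the final 0.02 rad on the rib.

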